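# Scoop chestnut seeds out of the canister

## Robot

A 6-joint arm with a two-finger parallel gripper is mounted at the origin on the work surface. World frame = base frame: x ahead of the robot, y to its left, z up, the work surface at z = 0. Lengths are in mm, angles in rad, forces in N, time in s.
With the tool pointing down it reaches from about 350 to 850 mm from the base axis. Payload 8.1 kg.
Tool frame: the origin (TCP) lies at the very end of the fingers, on their centre line; the grasp point (between the pads) lies 19 mm behind it; z points along the fingers, x is the direction in which the jaws open and shut, and the axes are right-handed (so a half turn about z gives the same grasp; the last joint's range is limited). The gripper opens to 93 mm and grips with 3 to 60 N. Pads are 15 mm wide; open, the fingers measure 128 mm over their backs; the gripper's body (75 mm by 188 mm) begins 65 mm behind the grasp point.
Start: joints at [1.137, 0.13, 1.488, -0, 1.523, -0.085], TCP at [205.041, 563.882, 183.535] pointing down, gripper open.
Joint ranges: [-2.96, 2.96], [-0.89, 2.26], [0.02, 2.5], [-1.34, 4.48], [0, 2.73], [-2.66, 2.66]. Speed limits (rad/s): [2.39, 2.39, 2.79, 3.14, 3.14, 3.14].

## Interface

Orientations are given as [roll, pitch, yaw] about the fixed x, y, z axes, in that order (R = Rz(yaw) Ry(pitch) Rx(roll)).
In Python, from rig import arm, eyes gives the robot as it stands.
- The arm moves only by the shell command python3 -m inch 'ROWS'. ROWS is JSON, a list that holds one entry, the list of rows, each a list of 5 numbers: the shift along the tool's x, y, z in units of 50 mm (1.0 is 50 mm), then the turn about the tool's z in units of 5 degrees (1.0 is 5 degrees), then the opening, from 0 (shut) to 1 (fully open). A call has 1 to 20 rows; each row shifts and turns the commanded pose from where the row before left it, along the tool's axes as they then stand; what a row does not reach is not made up. A row lasts 1/10 s, in which the tool goes at most 50 mm and 8.59 degrees, less where a joint would pass 70% of its speed; a pose out of reach is approached as far as the arm can. A call is refused whole if a number of a shift passes 1 or a number of a turn 1, either way. A call with a gripper value outside its range is refused whole. The fingers move at their own pace and stop on an object; the grip force is fixed at half the most. Time passes only in rows, so rows that do not move let the fingers close. It gives the time, the measured TCP pose, the force and the opening at its end, in the units of the state.
- arm.sense(): the state, without advancing time (a new reading comes with each control period).
- eyes.snapshot(name): name is "side" or "top" or "wrist"; returns the picture (400x640x3 uint8, blue, green, red); there is no depth.
- eyes.calibration(name): a dict with "intrinsics" (3x3 intrinsics, pixels), "xyz" and "orientation" of the camera in the world. Camera axes: x right, y down, z forward; pixel columns grow to the right and rows downward; lengths in mm; the calibration is good to about 2 mm. A picture is of the moment at which its call begins: read the wrist's pose just before it. calibration takes no time and is no camera call; for the wrist camera it gives the pose at the moment of the call.
- arm.finish_job(): hands the job in, once; it reports no verdict.
The state is a dict: "time_s": time; "joint_pos": joint angles; "qd": joint speeds; "joint_efforts": joint torques, N m; "tcp_pos": TCP position; "eef_rot": TCP orientation; "contact_force": force on the tool from outside, world axes, zero at the start; "wrist_torque": the same for the moment, N m; "gripper_width": finger opening in mm.
Only numpy, scipy, OpenCV 4.12 (cv2) and the standard library are available. Lean on these libraries where they do the work, as an engineer would, in place of code of your own. Each camera call takes 0.05 s, during which the arm holds its last target. There are 200 camera calls.

## Task

Take the hand scoop by its handle, angle it down through the canister's mouth and drive its lip under the brown chestnuts at the low end, beneath the shoulder. Tip the scoop level again so that at least two chestnuts lie in it, lift it out with them, and leave it standing upright in the middle of the paper-topped board with those chestnuts still in it.

Things in the scene. Friction and masses are not known exactly. Their poses are not given: they have to be found in the camera images.
- scoop_grip (a point): Grip point on the handle of the loose aluminium hand scoop (130 g), which stands by itself. The handle is a wooden bar, 18 mm wide (y), 14 mm thick, 165 mm long, rising from the scoop's back edge and leaning back 20 deg: along (-0.342,0,0.940). Point: 135 mm up the bar, 133 mm above the underside. Scoop axes: x to the open lip, y across, z up as it stands.
- scoop_bowl (a point): Middle of the scoop bowl's floor, 8.5 mm above its underside, same axes; scoop_grip is at (-88,0,124) mm from here. Bowl 66 mm wide, 60 inside, 75 long, floor 2 mm thick, open at top and lip; back wall 34 mm high, sides 30, lower towards the lip and ending 20 mm short of it. As it stands the floor rises 10 deg to the lip. Foot bar below at x -8 to +2 mm.
- scoop_lip (a point): Middle of the lower edge of the scoop's open lip, the part that goes under the chestnuts; same axes. From scoop_grip it is at (127,0,-120) mm; it is 13 mm above the underside as the scoop stands.
- canister: Clear plastic seed canister, fixed: 190 (x) x 88 (y) x 100 mm high, walls 4 mm. Origin at table height, z up; inside x -117 to 65, y -40 to 40 mm. A clear 4 mm shoulder roofs it from x 30 mm to the upright +x end wall; the rest is the open mouth. The smooth white floor slopes down 10 deg to +x: z 43 mm at x -115, 22.6 at x 0, 11 at x 65. The chestnuts lie there, against the end wall.
- board: A square plywood board with white paper on it, 180 x 180 mm, 8 mm high, fixed to the table. Origin at the centre of its underside, z up.
- chestnut0: A horse chestnut seed: a hard, smooth, slippery dark brown ball 30 mm across, about 13 g; it starts in the canister at the floor's low end, under the shoulder, and rolls freely. Origin at its centre.
- chestnut1: A horse chestnut seed: a hard, smooth, slippery dark brown ball 30 mm across, about 13 g; it starts in the canister at the floor's low end, under the shoulder, and rolls freely. Origin at its centre.
- chestnut2: A horse chestnut seed: a hard, smooth, slippery dark brown ball 30 mm across, about 13 g; it starts in the canister at the floor's low end, under the shoulder, and rolls freely. Origin at its centre.
Not all that is in view belongs to the job. What is shaped like the part that bears scoop_grip but purple or yellow is not meant.

How it is judged:
By the outcome, as a careful person would: the job done as asked, in the order asked, and still so for the second after the job is handed in, with the robot touching nothing.
It also fails if it takes over 61 s, if anything falls off the work surface, if the arm or the gripper's body presses on something with over 40 N, if the wrist force passes 120 N, or if a joint passes its speed limit or range.

## Working session

There is one attempt and no reset: what is moved stays moved. The work goes in short steps, Python scripts to look and compute and a shell command to move; the robot and the scene stay as the last step left them, time stands still between calls to the robot, and variables do not carry over. Pictures are saved under pics/ and viewed, about 8 in all and at most 12, crops included, and the job is handed in when it is done.

```bash
ls; mkdir -p pics
python3 - <<'E'
from rig import arm, eyes
import cv2,numpy as np
s=arm.sense();print(s)
ims=[]
for n in("top","side","wrist"):
    print(n,eyes.calibration(n)); im=eyes.snapshot(n); cv2.imwrite(f"pics/{n}0.png",im)
E
```

```text
pics
{'time_s': 0.0, 'joint_pos': array([ 1.13661664e+00,  1.31169091e-01,  1.48925236e+00, -1.94229301e-05,
        1.52298721e+00, -8.54268879e-02]), 'qd': array([ 0.00174728,  0.00092272,  0.0018772 ,  0.00180893, -0.00287375,
       -0.0007569 ]), 'joint_efforts': array([ 6.83760081e-04, -5.59829485e+01, -4.91767824e+01,  7.68968370e-02,
        3.55202460e-02, -1.74468059e-04]), 'tcp_pos': array([204.77542374, 563.3144282 , 182.4975487 ]), 'eef_rot': array([-3.14145704e+00,  1.81103303e-03,  1.22204460e+00]), 'contact_force': array([-0.29364989,  0.11828586, -0.31357662]), 'wrist_torque': array([ 0.04068529, -0.01372141,  0.00446625]), 'gripper_width': 93.09606425216185}
top {'intrinsics': array([[384.75709093,   0.        , 318.46696799],
       [  0.        , 384.75709093, 202.03037842],
       [  0.        ,   0.        ,   1.        ]]), 'xyz': array([ 361.7467284 ,  -52.47231424, 1240.25554494]), 'orientation': array([-2.98514638,  0.00843429, -1.56002096])}
side {'intrinsics': array([[426.61259756,   0.        , 313.77850874],
       [  0.        , 426.61259756, 206.53704096],
       [  0.        ,   0.        ,   1.        ]]), 'xyz': array([377.64149712, 601.36843033, 844.58325656]), 'orientation': array([-2.40965804,  0.01275492, -2.94099191])}
wrist {'intrinsics': array([[295.53027128,   0.        , 317.98558672],
       [  0.        , 295.53027128, 198.69540399],
       [  0.        ,   0.        ,   1.        ]]), 'xyz': array([130.76706978, 589.55683377, 384.11738999]), 'orientation': array([2.85652931e+00, 1.90209185e-03, 1.22156934e+00])}
```

View pics/top0.png

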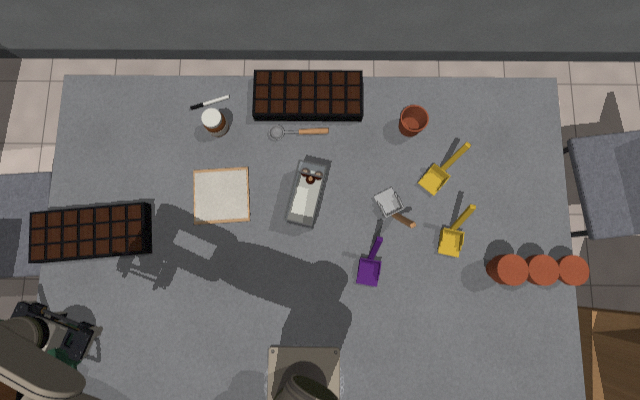

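View pics/side0.png

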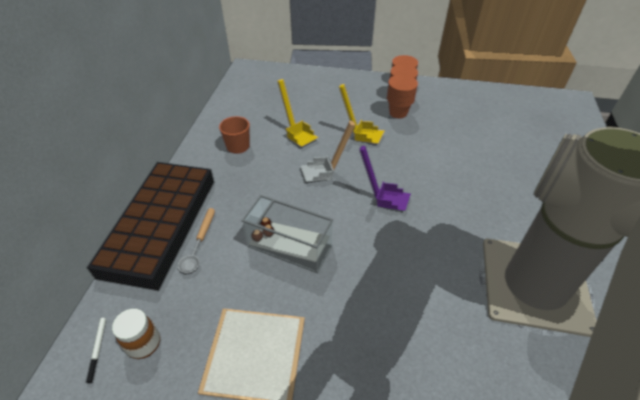

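Candidates in the top view: an aluminium scoop with a wooden handle (388,202), a purple one (370,270), and yellow ones (433,180) and (452,242). A wood-handled sieve is at (300,131). The description fits the aluminium one at (388,202), with its handle running to (412,225). I'll check that in a close crop.

```bash
cat > h.py <<'E'
import numpy as np,cv2
from rig import arm,eyes
from scipy.spatial.transform import Rotation as R
def cal(n):
    c=eyes.calibration(n); return c["intrinsics"],np.array(c["xyz"]),R.from_euler("xyz",c["orientation"]).as_matrix()
def ray(c,p):
    K,o,M=c; d=M@np.linalg.solve(K,[p[0],p[1],1.]); return o,d/np.linalg.norm(d)
def onz(c,p,z):
    o,d=ray(c,p); return o+d*(z-o[2])/d[2]
def tri(c1,p1,c2,p2):
    o1,d1=ray(c1,p1);o2,d2=ray(c2,p2)
    t=np.linalg.lstsq(np.c_[d1,-d2],o2-o1,rcond=None)[0]
    a=o1+d1*t[0];b=o2+d2*t[1]; return (a+b)/2,np.linalg.norm(a-b)
def proj(c,X):
    K,o,M=c; q=K@(M.T@(np.asarray(X,float)-o)); return q[:2]/q[2]
E
python3 - <<'E'
import cv2,numpy as np
t=cv2.imread("pics/top0.png");s=cv2.imread("pics/side0.png")
a=cv2.resize(t[145:245,280:430],None,fx=5,fy=5,interpolation=cv2.INTER_CUBIC)[:, :]
b=cv2.resize(s[110:275,230:380],None,fx=3.6,fy=3.6,interpolation=cv2.INTER_CUBIC)
cv2.imwrite("pics/a.png",a);cv2.imwrite("pics/b.png",b);print(a.shape,b.shape)
E
```

```text
(500, 750, 3) (594, 540, 3)
```

View pics/a.png

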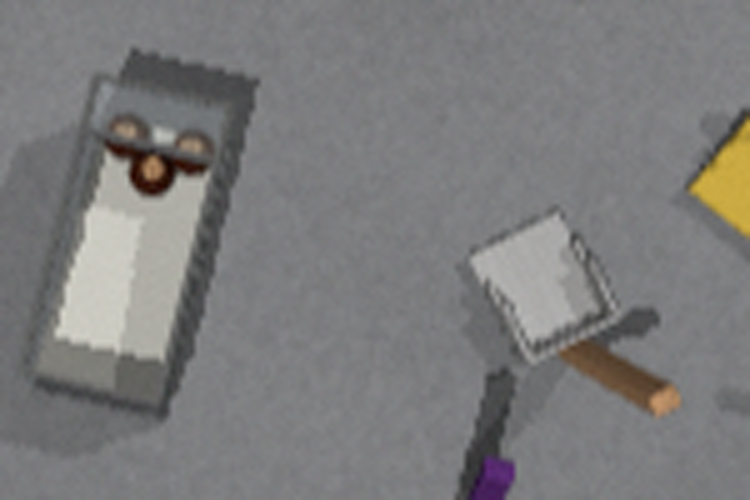

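View pics/b.png

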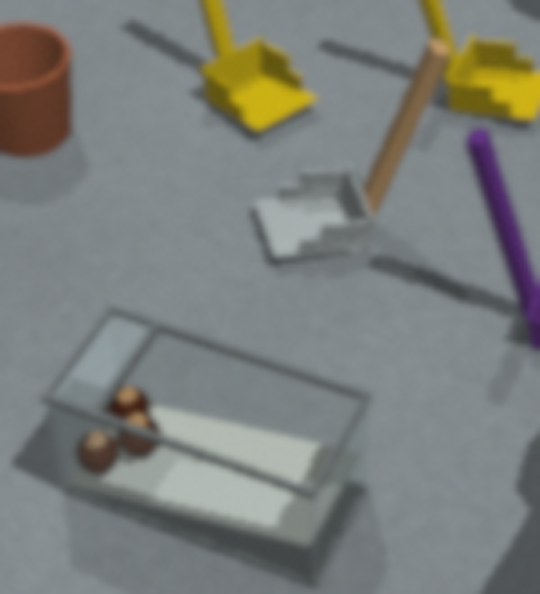

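The close crop confirms the aluminium scoop: lip corners at (470,255) and (558,210), handle end at (665,398). The canister's low end is up, towards +x, with two chestnuts at the wall and one behind them in the middle.

Run:
```python
from h import *
np.set_printoptions(precision=1,suppress=True)
ct,cs=cal("top"),cal("side")
A=lambda x,y:(np.array([x,y])+.5)/5+[280,145]-.5
B=lambda x,y:(np.array([x,y])+.5)/3.6+[230,110]-.5
for n,a,b in[("handle",(665,398),(438,47)),("lipL",(470,255),(275,262)),("lipR",(558,210),(253,210)),
  ("can+x+y",(98,75),(48,400)),("can-x+y",(38,380),(312,495)),("can-x-y",(165,415),(370,397)),("can+x-y",(248,95),(112,310)),
  ("c0",(128,133),(98,452)),("cmid",(152,172),(138,432)),("c-y",(192,150),(130,402))]:
    X,e=tri(ct,A(*a),cs,B(*b));print(n,X,round(e,1))
lip=[onz(ct,A(*p),15) for p in((470,255),(558,210))];bk=[onz(ct,A(*p),35) for p in((530,360),(618,310))]
print("lip z15",lip,"back",bk)
m=(lip[0]+lip[1])/2; h=onz(ct,A(665,398),133+30*.94); print("handle z161",h,"yaw",np.degrees(np.arctan2(*(m-h)[1::-1])))
t=cv2.imread("pics/top0.png");roi=t[160:230,185:258]
hsv=cv2.cvtColor(roi,cv2.COLOR_BGR2HSV)
m=((hsv[...,2]>150)).astype(np.uint8)
c=max(cv2.findContours(m,0,2)[0],key=cv2.contourArea);r=cv2.minAreaRect(c);print(r)
p=np.array(r[0])+[185,160];print("board",onz(ct,p,8),[onz(ct,q+[185,160],8) for q in cv2.boxPoints(r)])
```

```text
handle [ 471.3 -306.8  160.1] 0.4
lipL [ 578.3 -219.     6.3] 1.7
lipR [ 609.2 -277.5    2.4] 2.0
can+x+y [671.9  19.4  98.1] 1.4
can-x+y [489.7  53.1  87.2] 7.3
can-x-y [467.9 -24.1  95.1] 6.0
can+x-y [660.1 -72.9  88.7] 6.4
c0 [651.8   3.6  29.8] 2.0
cmid [626.1 -12.4  37.4] 0.9
c-y [640.  -37.9  36.2] 1.0
lip z15 [array([ 577.6, -217.8,   15. ]), array([ 607.7, -275.1,   15. ])] back [array([ 507.3, -252.1,   35. ]), array([ 539.7, -308.1,   35. ])]
handle z161 [ 471.3 -306.5  161.2] yaw 26.33764545821451
((35.6749153137207, 34.87300491333008), (54.63631057739258, 54.99602508544922), 87.70938873291016)
board [576.6 279.    8. ] [array([663.4, 377.8,   8. ]), array([672.4, 196.6,   8. ]), array([491.8, 182.4,   8. ]), array([482.9, 359.5,   8. ])]
```

```bash
python3 -m inch '[[[-0.32,0.64,-0.2,0,1],[-0.32,0.64,-0.2,0,1],[-0.32,0.64,-0.2,0,1],[-0.32,0.64,-0.2,0,1],[-0.32,0.64,-0.2,0,1],[-0.32,0.64,-0.2,0,1],[-0.32,0.64,-0.2,0,1],[-0.32,0.64,-0.2,0,1],[-0.32,0.64,-0.2,0,1],[-0.32,0.64,-0.2,0,1],[-0.32,0.64,-0.2,0,1],[-0.32,0.64,-0.2,0,1],[-0.53,0.3,0,0,1],[-0.53,0.3,0,0,1],[-0.53,0.3,0,0,1],[-0.53,0.3,0,0,1],[-0.53,0.3,0,0,1],[-0.53,0.3,0,0,1],[-0.53,0.3,0,0,1],[-0.53,0.3,0,0,1]]]'
python3 -m inch '[[[0,0,0,1,1],[0,0,0,1,1],[0,0,0,1,1],[0,0,0,1,1],[0,0,0,1,1],[0,0,0,1,1],[0,0,0,1,1],[0,0,0,1,1],[0,0,0,1,1],[0,0,0,1,1],[0,0,0,1,1],[0,0,0,1,1],[0,0,0,1,1],[0,0,0,1,1],[0,0,0,0,1]]]'
python3 - <<'E'
from h import *
im=eyes.snapshot("wrist");cv2.imwrite("pics/w1.png",im)
import pickle;pickle.dump(cal("wrist"),open("w1.pkl","wb"));print(arm.sense()["time_s"],arm.sense()["tcp_pos"])
E
```

```text
time_s: 2.15
tcp_pos: [540.5, 10.7, 303.2]
eef_rot: [-3.141, 0.0, 1.222]
contact_force: [-0.5, 0.2, -0.7]
gripper_width: 93.2
time_s: 3.65
tcp_pos: [540.4, 12.0, 303.2]
eef_rot: [-3.142, 0.001, -0.001]
contact_force: [-0.4, 0.7, -0.1]
gripper_width: 93.0
3.7 [540.49484846  11.96800875 303.26063033]
```

View pics/w1.png

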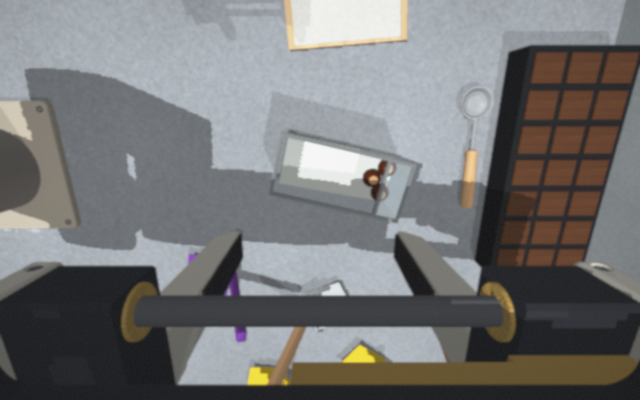

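The wrist view shows the canister rim corners at about (292,131), (421,165), (402,220) and (272,192). The chestnuts are near (380,178), beside the shoulder. The board's near edge is at (290–405, 45).

Run:
```python
from h import *
import pickle
np.set_printoptions(precision=1,suppress=True)
w=pickle.load(open("w1.pkl","rb"));ct=cal("top")
P=np.array([onz(w,p,100)[:2] for p in((292,131),(421,165),(402,220),(272,192))])
A=lambda x,y:(np.array([x,y])+.5)/5+[280,145]-.5
Q=np.array([onz(ct,A(*p),100)[:2] for p in((38,380),(98,75),(248,90),(165,415))])
for n,Z in(("wrist",P),("top",Q)):
    x=Z[1]+Z[2]-Z[0]-Z[3]; y=Z[0]+Z[1]-Z[2]-Z[3]
    yaw=np.arctan2(x[1],x[0]); c=Z.mean(0); o=c+26*np.array([np.cos(yaw),np.sin(yaw)])
    print(n,Z.tolist(),"len",np.linalg.norm(x)/2,np.linalg.norm(y)/2,"yaw",np.degrees(yaw),"ctr",c,"origin",o)
im=cv2.imread("pics/w1.png");hsv=cv2.cvtColor(im,cv2.COLOR_BGR2HSV)
for s in ("board",):
    print([onz(w,p,8) for p in((291,49),(407,40))])
```

```text
wrist [[504.90367543933246, 64.96005534115395], [681.9766204502339, 19.417310991785328], [662.3539932660414, -61.47813328232829], [474.5882470786141, -19.565690232860874]] len 187.58710003507377 86.39730817909945 yaw -13.479977564592675 ctr [581.    0.8] origin [606.2  -5.2]
top [[484.60475440944174, 51.64464349726496], [672.1513286873414, 19.352114081795087], [663.504377428208, -72.32937874752454], [464.4676841037535, -24.323326630143136]] len 197.41737827905462 85.0512526761413 yaw -11.73425072436161 ctr [571.2  -6.4] origin [596.6 -11.7]
[array([498.2, 181.5,   8. ]), array([674.1, 194.1,   8. ])]
```

Run:
```python
import cv2
t=cv2.imread("pics/w1.png");cv2.imwrite("pics/w1c.png",cv2.resize(t[120:230,262:432],None,fx=4.5,fy=4.5,interpolation=cv2.INTER_CUBIC))
```

```text
(no output)
```

View pics/w1c.png

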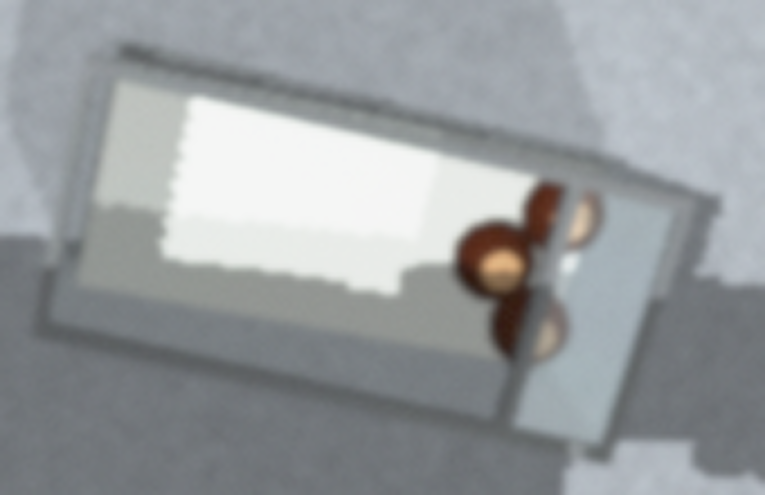

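Run:
```python
from h import *
import pickle
np.set_printoptions(precision=1,suppress=True)
w=pickle.load(open("w1.pkl","rb"));ct,cs=cal("top"),cal("side")
C=lambda x,y:(np.array([x,y])+.5)/4.5+[262,120]-.5
for q in (((92,60),(685,200),(605,452),(42,330)),):
    Z=np.array([onz(w,C(*p),100)[:2] for p in q])
    x=Z[1]+Z[2]-Z[0]-Z[3]; y=Z[0]+Z[1]-Z[2]-Z[3]
    yaw=np.arctan2(x[1],x[0]); c=Z.mean(0); o=c+26*np.array([np.cos(yaw),np.sin(yaw)])
    print(Z.tolist(),"len",np.linalg.norm(x)/2,np.linalg.norm(y)/2,"yaw",np.degrees(yaw),"ctr",c,"origin",o)
B=lambda x,y:(np.array([x,y])+.5)/3.6+[230,110]-.5
print("side rim",[onz(cs,B(*p),100)[:2] for p in((312,495),(48,400),(112,310),(370,397))])
# predicted corners in each view for origin guess
for o in ((604,-7),(600,-9)):
  for yd in(-13,):
    a=np.radians(yd);M=np.array([[np.cos(a),-np.sin(a)],[np.sin(a),np.cos(a)]])
    for zz in(100,0):
      pts=[np.r_[np.array(o)+M@[x,y],zz] for x,y in((-121,44),(69,44),(69,-44),(-121,-44))]
      print(o,yd,zz,"wc",[((proj(w,p)-[262,120])*4.5).round().tolist() for p in pts],"b",[((proj(cs,p)-[230,110])*3.6).round().tolist() for p in pts],"a",[((proj(ct,p)-[280,145])*5).round().tolist() for p in pts])
```

```text
[[491.51863605629825, 62.39284317189204], [671.9612625576372, 20.71329167692494], [653.6960414427533, -61.58115396373461], [473.03126309651964, -20.956480262803055]] len 185.1840593307412 84.83603509816201 yaw -12.839619954108029 ctr [572.6   0.1] origin [597.9  -5.6]
side rim [array([491.4,  62.3]), array([670.5,  20.9]), array([652.5, -62.5]), array([470.3, -20.1])]
(604, -7) -13 100 wc [[105.0, 56.0], [713.0, 199.0], [626.0, 461.0], [51.0, 333.0]] b [[303.0, 494.0], [31.0, 396.0], [99.0, 304.0], [360.0, 391.0]] a [[17.0, 359.0], [95.0, 59.0], [235.0, 91.0], [160.0, 393.0]]
(604, -7) -13 0 wc [[134.0, 38.0], [625.0, 155.0], [558.0, 371.0], [88.0, 265.0]] b [[305.0, 586.0], [52.0, 490.0], [115.0, 400.0], [358.0, 486.0]] a [[32.0, 377.0], [103.0, 100.0], [233.0, 130.0], [164.0, 409.0]]
(600, -9) -13 100 wc [[92.0, 63.0], [699.0, 206.0], [613.0, 467.0], [38.0, 340.0]] b [[310.0, 492.0], [38.0, 394.0], [106.0, 303.0], [367.0, 390.0]] a [[20.0, 366.0], [98.0, 65.0], [238.0, 98.0], [164.0, 400.0]]
(600, -9) -13 0 wc [[123.0, 43.0], [614.0, 160.0], [548.0, 376.0], [78.0, 270.0]] b [[311.0, 584.0], [58.0, 488.0], [121.0, 398.0], [364.0, 485.0]] a [[35.0, 383.0], [106.0, 106.0], [236.0, 136.0], [167.0, 415.0]]
```

```bash
python3 -m inch '[[[-0.12,0.63,0,0,1],[-0.12,0.63,0,0,1],[-0.12,0.63,0,0,1],[-0.12,0.63,0,0,1],[-0.12,0.63,0,0,1],[-0.12,0.63,0,0,1],[-0.12,0.63,0,0,1],[-0.12,0.63,0,0,1],[-0.12,0.63,0,0,1],[-0.12,0.63,0,0,1],[0,0,0,0,1]]]'
python3 -m inch '[[[0,0,0,1,0.6],[0,0,0,1,0.6],[0,0,0,1,0.6],[0,0,0,1,0.6],[0,0,0,1,0.6],[0,0,0,1,0.6],[0,0,0,1,0.6],[0,0,0,1,0.6],[0,0,0,1,0.6],[0,0,0,1,0.6],[0,0,0,1,0.6],[0,0,0,1,0.6],[0,0,0,0.6,0.6],[0,0,0.5,0,0.6],[0,0,0.5,0,0.6],[0,0,0.5,0,0.6],[0,0,0,0,0.6]]]'
python3 - <<'E'
from h import *
np.set_printoptions(precision=1,suppress=True)
s=arm.sense();print(s["time_s"],s["tcp_pos"],np.degrees(s["eef_rot"]),s["gripper_width"],s["joint_pos"])
w=cal("wrist");im=eyes.snapshot("wrist");cv2.imwrite("pics/w2.png",im)
g=np.array([480.5,-301.8,133]);print("grip px",proj(w,g),"top",proj(w,[471.3,-306.5,161]))
print("tcp-19 px",proj(w,s["tcp_pos"]))
E
```

```text
time_s: 4.8
tcp_pos: [479.3, -306.3, 302.7]
eef_rot: [3.141, 0.001, -0.001]
contact_force: [-0.1, 0.4, 0.6]
gripper_width: 92.6
time_s: 6.5
tcp_pos: [479.0, -300.9, 224.2]
eef_rot: [3.139, 0.007, -1.097]
contact_force: [-0.7, -0.1, -0.2]
gripper_width: 55.8
6.5 [ 479.  -300.9  224.2] [179.8   0.4 -62.8] 55.75845703512957 [-0.7  0.   1.5  0.   1.6  0.4]
grip px [319.5 189.7] top [319.4 207.9]
tcp-19 px [317.2 222.9]
```

View pics/w2.png

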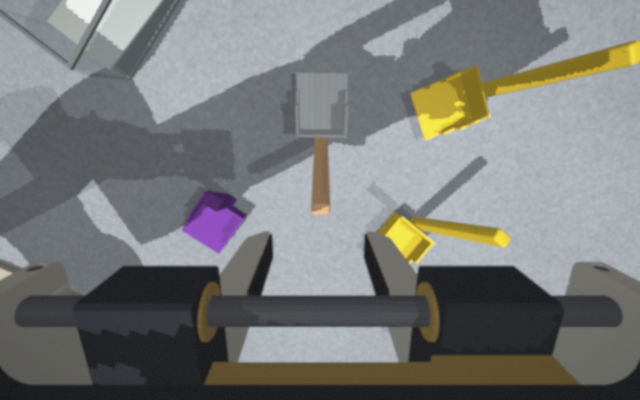

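The wrist view shows the aluminium scoop straight ahead, with its bowl at (322,105) and its handle end at (320,208). That matches the prediction and lies midway between the fingers. I'll go down and grip.

```bash
python3 -m inch '[[[0,0,0.44,0,0.6],[0,0,0.44,0,0.6],[0,0,0.44,0,0.6],[0,0,0.44,0,0.6],[0,0,0.44,0,0.6],[0,0,0,0,0.6],[0,0,0,0,0],[0,0,0,0,0],[0,0,0,0,0],[0,0,0,0,0],[0,0,0,0,0],[0,0,0,0,0]]]'
```

```text
time_s: 7.75
tcp_pos: [480.7, -303.2, 118.9]
eef_rot: [-3.142, -0.0, -1.099]
contact_force: [-0.5, 0.6, 3.2]
gripper_width: 17.0
```

```bash
python3 -m inch '[[[0,0,-0.2,0,0],[0,0,-0.4,0,0],[0,0,-0.5,0,0],[0,0,-0.5,0,0],[0,0,-0.4,0,0],[-0.33,-0.37,0,0,0],[-0.33,-0.37,0,0,0],[-0.33,-0.37,0,0,0],[-0.33,-0.37,0,0,0],[-0.33,-0.37,0,0,0],[0,0,0,-1,0],[0,0,0,-1,0],[0,0,0,-1,0],[0,0,0,-1,0],[0,0,0,-1,0],[0,0,0,-1,0],[0,0,0,-1,0],[0,0,0,-1,0],[0,0,0,-1,0],[0,0,0,-1,0]]]'
python3 - <<'E'
from h import *
np.set_printoptions(precision=1,suppress=True)
s=arm.sense();print(s["time_s"],s["tcp_pos"],np.degrees(s["eef_rot"]),s["gripper_width"],s["joint_pos"])
a=eyes.snapshot("wrist");cs=cal("side");w=cal("wrist");b=eyes.snapshot("side");cv2.imwrite("pics/w3.png",a);cv2.imwrite("pics/s3.png",b)
g=s["tcp_pos"]+[0,0,19];f=np.radians(np.degrees(s["eef_rot"][2])+90);u=np.array([np.cos(f),np.sin(f),0])
v=np.array([-u[1],u[0],0])
for dy in(-33,33):
    l=g+128.5*u+dy*v-[0,0,124.5]; print("lip pred wrist",proj(w,l),"side",proj(cs,l))
c=proj(cs,g).astype(int);x0=max(c[0]-90,0);y0=max(c[1]-40,0)
cr=cv2.resize(b[y0:y0+150,x0:x0+160],(640,600),interpolation=cv2.INTER_CUBIC)
cv2.imwrite("pics/c3.png",np.hstack([cv2.resize(a,(0,0),fx=.5,fy=.5)]*1)); print(x0,y0)
o=np.zeros((600,800,3),np.uint8);o[:,:640]=cr;o[:200,480:]=cv2.resize(a,(320,200));cv2.imwrite("pics/c3.png",o)
E
```

```text
time_s: 9.75
tcp_pos: [525.5, -187.5, 219.0]
eef_rot: [-3.142, 0.0, -0.223]
contact_force: [-0.6, -0.2, -1.9]
gripper_width: 16.8
9.75 [ 525.5 -187.5  219. ] [-180.     0.   -12.8] 16.815897638529453 [-0.4  0.   1.6 -0.   1.6 -0.2]
lip pred wrist [353.9  55.9] side [287.9 193.6]
lip pred wrist [284.3  55.6] side [313.3 201.8]
232 83
```

View pics/c3.png

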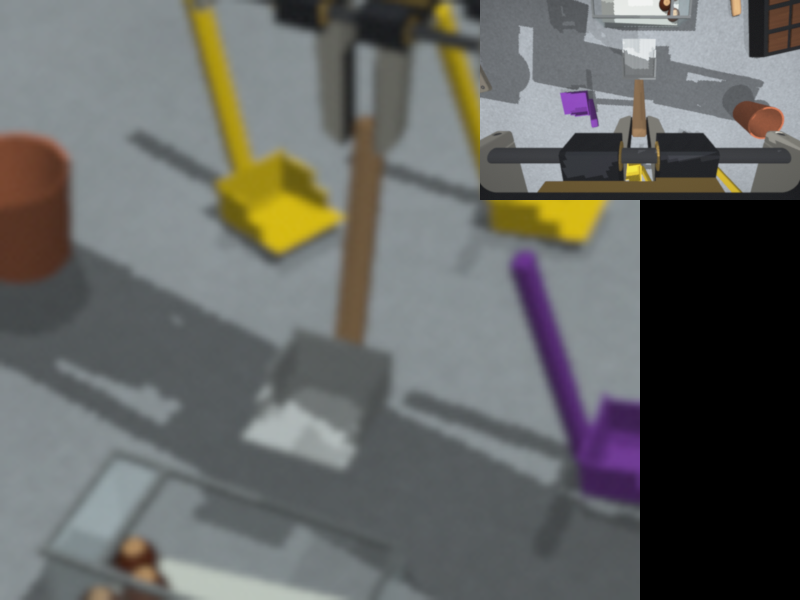

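```bash
cat >> h.py <<'E'
def lip(phi,dy=0,off=(128.5,-124.5)):
    s=arm.sense(); g=s["tcp_pos"]+[0,0,19]; f=s["eef_rot"][2]+np.pi/2
    u=np.array([np.cos(f),np.sin(f),0]);v=np.array([-u[1],u[0],0]);p=np.radians(phi)
    x,z=off; return g+u*(x*np.cos(p)+z*np.sin(p))+v*dy+np.array([0,0,z*np.cos(p)-x*np.sin(p)])
E
python3 - <<'E'
from h import *
np.set_printoptions(precision=1,suppress=True)
w,cs=cal("wrist"),cal("side")
for ph in(0,5,10,15,20,25): print(ph,lip(ph),proj(w,lip(ph)),proj(cs,lip(ph,33)),proj(cs,lip(ph,-33)))
E
```

```text
0 [554.2 -62.3 113.4] [318.3  55.8] [313.2 201.8] [287.8 193.5]
5 [551.7 -73.3 102.7] [318.3  70.2] [315.2 201.6] [290.2 193.5]
10 [549.  -85.2  93. ] [318.3  84.3] [317.3 200.9] [292.7 192.9]
15 [546.1 -97.9  84.4] [318.3  97.9] [319.6 199.7] [295.2 191.8]
20 [ 543.  -111.3   77. ] [318.3 111.2] [321.8 198. ] [297.7 190.3]
25 [ 539.8 -125.3   70.8] [318.3 124.2] [324.1 195.9] [300.3 188.3]
```

It has already sagged about 8° nose-down in the grip, so the handle pivots between the pads. I'll use that and press the lip against the canister's outer wall to turn it to about 32°.

```bash
python3 -m inch '[[[0,0,0.35,0,0],[0,0,0.35,0,0],[0,-0.24,0,0,0],[0,-0.24,0,0,0],[0,-0.24,0,0,0],[0,-0.1,0,0,0],[0,-0.16,-0.1,0,0],[0,-0.16,-0.1,0,0],[0,-0.16,-0.1,0,0],[0,-0.16,-0.1,0,0],[0,-0.18,-0.065,0,0],[0,-0.18,-0.065,0,0],[0,-0.18,-0.065,0,0],[0,-0.18,-0.065,0,0],[0,0,0,0,0]]]'
python3 - <<'E'
from h import *
np.set_printoptions(precision=1,suppress=True)
w,cs=cal("wrist"),cal("side")
a=eyes.snapshot("wrist");b=eyes.snapshot("side");cv2.imwrite("pics/w4.png",a);cv2.imwrite("pics/s4.png",b)
for ph in(15,20,25,30,35,40): print(ph,lip(ph),proj(w,lip(ph,33)),proj(w,lip(ph,-33)),proj(cs,lip(ph,33)),proj(cs,lip(ph,-33)))
c=proj(cs,lip(20)).astype(int);x0=c[0]-80;y0=c[1]-80;print(x0,y0)
o=np.zeros((600,800,3),np.uint8);o[:,:400]=cv2.resize(b[y0:y0+150,x0:x0+100],(400,600),interpolation=cv2.INTER_CUBIC)
o[:480,400:]=cv2.resize(a[50:290,220:420],(400,480));cv2.imwrite("pics/c4.png",o)
E
```

```text
time_s: 11.35
tcp_pos: [550.5, -80.1, 217.0]
eef_rot: [-3.141, -0.0, -0.225]
contact_force: [0.3, -1.2, -0.4]
gripper_width: 16.8
15 [570.8   8.4  82. ] [287.6  99. ] [348.7  99.1] [300.  232.5] [274.4 223.5]
20 [567.7  -5.   74.5] [288.6 112.3] [347.7 112.3] [302.7 230.3] [277.4 221.4]
25 [564.5 -18.9  68.3] [289.5 125.2] [346.8 125.3] [305.4 227.6] [280.4 218.9]
30 [561.2 -33.4  63.4] [290.2 138. ] [346.1 138. ] [308.2 224.4] [283.4 215.9]
35 [557.8 -48.2  59.8] [290.8 150.5] [345.5 150.5] [310.9 220.9] [286.3 212.6]
40 [554.3 -63.2  57.5] [291.3 162.9] [345.  162.9] [313.5 217.1] [289.2 208.9]
209 145
```

View pics/c4.png

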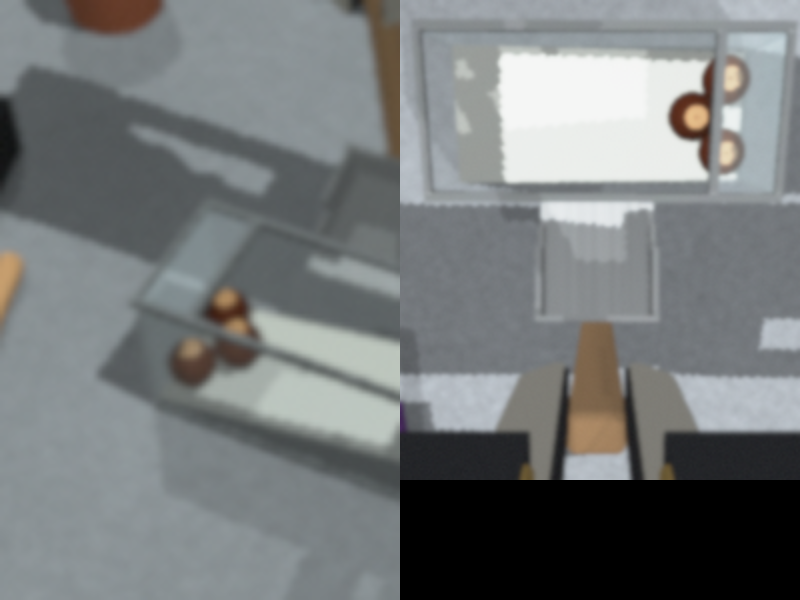

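Run:
```python
from h import *
np.set_printoptions(precision=1,suppress=True)
w=cal("wrist")
C=lambda x,y:((np.array([x,y])+.5)-[400,0])/2+[220,50]-.5
Z=np.array([onz(w,C(*p),100)[:2] for p in((418,22),(806,20),(780,198),(428,200))])
x=Z[1]+Z[2]-Z[0]-Z[3]; y=Z[0]+Z[1]-Z[2]-Z[3]
for nm,q in(("rim",Z),):
    print(q, np.linalg.norm(x)/2,np.linalg.norm(y)/2,np.degrees(np.arctan2(x[1],x[0])),q.mean(0),q.mean(0)+26*np.array([.975,-.223]))
o=np.array([597.5,-5.8]);a=np.radians(12.9);M=np.array([[np.cos(a),-np.sin(a)],[np.sin(a),np.cos(a)]])
for p,z in(((726,78),29),((693,116),32),((721,151),29)): print("nut",M@(onz(w,C(*p),z)[:2]-o))
print(arm.sense()["tcp_pos"],arm.sense()["time_s"])
```

```text
[[492.3  61.3]
 [678.9  19.2]
 [654.3 -64.5]
 [470.7 -23.3]] 189.70196876260363 87.24313980975118 -12.678644422755516 [574.   -1.8] [599.4  -7.6]
nut [50.6 20.7]
nut [30.7 -1.7]
nut [ 50.  -23.1]
[550.2 -81.2 216.5] 11.45
```

```bash
python3 -m inch '[[[0,0.2,0,0,0],[0,0.2,0,0,0],[0,0,-0.2,0,0],[0,0,-0.4,0,0],[0,0,-0.4,0,0],[0,0,-0.3,0,0],[0,0,-0.1,0,0],[-0.01,-0.3,0,0,0],[-0.01,-0.4,0,0,0],[-0.01,-0.4,0,0,0],[-0.01,-0.4,0,0,0],[-0.01,-0.36,0,0,0],[-0.01,-0.2,0,0,0]]]'
python3 -m inch '[[[0,0,0,0.6,0],[0,0,0,0.9,0],[0,0,0,1,0],[0,0,0,1,0],[0,0,0,1,0],[0,0,0,1,0],[0,0,0,1,0],[0,0,0,1,0],[0,0,0,1,0],[0,0,0,1,0],[0,0,0,1,0],[0,0,0,1,0],[0,0,0,1,0],[0,0,0,1,0],[0,0,0,1,0],[0,0,0,1,0],[0,0,0,1,0],[0,0,0,1,0],[0,0,0,0.5,0],[0,0,0,0,0]]]'
python3 - <<'E'
from h import *
np.set_printoptions(precision=1,suppress=True)
w=cal("wrist");s=arm.sense();print(s["time_s"],s["tcp_pos"],np.degrees(s["eef_rot"]),s["joint_pos"])
a=eyes.snapshot("wrist");cv2.imwrite("pics/w5.png",a)
for ph in(25,30,35,40,45): print(ph,lip(ph),proj(w,lip(ph,33)),proj(w,lip(ph,-33)))
cv2.imwrite("pics/c5.png",cv2.resize(a[20:280,180:460],None,fx=2,fy=2))
E
```

```text
time_s: 12.75
tcp_pos: [565.4, 2.6, 285.0]
eef_rot: [-3.141, 0.002, -0.225]
contact_force: [-0.2, -0.2, -1.6]
gripper_width: 16.3
time_s: 14.75
tcp_pos: [565.5, 0.6, 285.7]
eef_rot: [3.14, -0.0, -1.798]
contact_force: [-0.7, 0.4, -2.0]
gripper_width: 16.4
14.75 [565.5   0.6 285.7] [ 179.9   -0.  -103. ] [-0.1  0.   1.4  0.   1.7  1.7]
25 [627.8 -13.7 137.6] [288.2 124.7] [345.7 124.6]
30 [613.3 -10.4 132.7] [289.  137.5] [345.  137.4]
35 [598.5  -7.  129.1] [289.7 150.1] [344.5 150. ]
40 [583.5  -3.5 126.8] [290.2 162.5] [344.  162.4]
45 [568.3  -0.1 125.9] [290.6 174.8] [343.7 174.7]
```

View pics/c5.png

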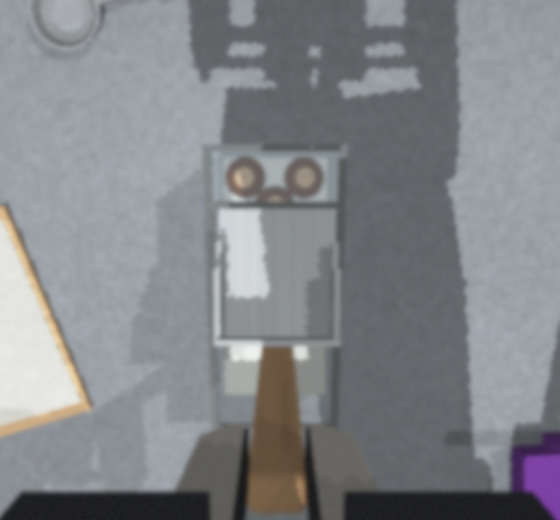

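The wrist view now puts the lip at about row 122 and the bowl's back at row 191. The tilt has sprung or swung back to about 25°. I need roughly 30° or more, so I'll press again, this time on the outer −x wall. That is already in line with the canister, and I'll over-rotate.

```bash
python3 -m inch '[[[0,0.2,0,0,0],[0,0.4,0,0,0],[0,0.5,0,0,0],[0,0.5,0,0,0],[0,0.5,0,0,0],[0,0.5,0,0,0],[0,0.5,0,0,0],[0,0.35,0,0,0],[0,0.17,0,0,0],[0,0,0.2,0,0],[0,0,0.4,0,0],[0,0,0.4,0,0],[0,0,0.3,0,0],[0,0,0.2,0,0]]]'
python3 -m inch '[[[0,-0.2,0,0,0],[0,-0.2,0,0,0],[0,-0.2,0,0,0],[0,-0.15,-0.04,0,0],[0,-0.15,-0.04,0,0],[0,-0.15,-0.04,0,0],[0,-0.15,-0.03,0,0],[0,-0.15,-0.02,0,0],[0,-0.15,-0.02,0,0],[0,-0.15,-0.01,0,0],[0,-0.15,0,0,0],[0,0,0,0,0],[0,0,0,0,0]]]'
python3 - <<'E'
from h import *
np.set_printoptions(precision=1,suppress=True)
w=cal("wrist");s=arm.sense();print(s["time_s"],s["tcp_pos"],np.degrees(s["eef_rot"]),s["joint_pos"])
a=eyes.snapshot("wrist");cv2.imwrite("pics/w6.png",a)
for ph in(25,30,35,40,45,50): print(ph,lip(ph),proj(w,lip(ph,33)),proj(w,lip(ph,-33)))
cv2.imwrite("pics/c6.png",cv2.resize(a[20:280,180:460],None,fx=2,fy=2))
E
```

```text
time_s: 16.2
tcp_pos: [389.0, 40.8, 209.4]
eef_rot: [3.139, -0.001, -1.797]
contact_force: [-1.1, 1.0, -1.6]
gripper_width: 16.8
time_s: 17.5
tcp_pos: [477.1, 20.7, 221.3]
eef_rot: [3.141, -0.0, -1.797]
contact_force: [-0.5, 0.3, -1.9]
gripper_width: 16.6
17.5 [477.1  20.7 221.3] [ 180.   -0. -103.] [-0.1 -0.2  1.8  0.   1.6  1.7]
25 [539.2   6.4  73.2] [288.3 124.9] [345.8 124.9]
30 [524.8   9.7  68.3] [289.1 137.7] [345.1 137.7]
35 [510.   13.1  64.6] [289.7 150.3] [344.5 150.2]
40 [494.9  16.6  62.4] [290.2 162.7] [344.  162.7]
45 [479.7  20.1  61.4] [290.6 175. ] [343.6 175. ]
50 [464.5  23.6  61.9] [290.9 187.3] [343.4 187.2]
```

View pics/c6.png

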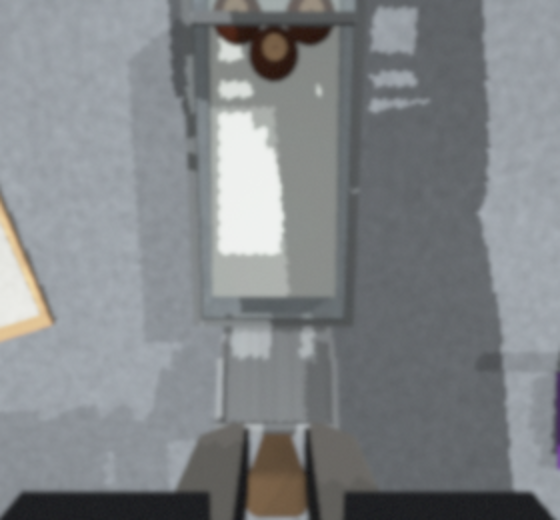

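The lip now sits under the rim edge near row 182, so the tilt is about 46°. The scoop is centred on the canister (278 against 277 px). From here on I'll measure tilt numerically from the wooden bar's lower end in the wrist image.

```bash
cat >> h.py <<'E'
def tilt(name=None):
    a=eyes.snapshot("wrist")
    if name: cv2.imwrite(f"pics/{name}.png",a)
    h=cv2.cvtColor(a,cv2.COLOR_BGR2HSV)
    m=((h[...,0]>5)&(h[...,0]<20)&(h[...,1]>80)&(h[...,2]>60)).astype(np.uint8); m[262:]=0; m[:,:290]=0; m[:,350:]=0
    n,L,st,_=cv2.connectedComponentsWithStats(m)
    k=max(range(1,n),key=lambda i:st[i,4]); r=st[k,1]; return r,8+(r-160)/1.95,st[k].tolist()
E
python3 -m inch '[[[0,0.1,0,0,0],[0,0.2,0,0,0],[0,0.1,-0.1,0,0],[0,0,-0.3,0,0],[0,0,-0.4,0,0],[0,0,-0.4,0,0],[0,0,-0.3,0,0],[0,0,-0.1,0,0]]]'
python3 - <<'E'
from h import *
print(tilt("w7"),arm.sense()["tcp_pos"],arm.sense()["time_s"])
import h
for n in("w4","w5","w6"):
    im=cv2.imread(f"pics/{n}.png"); o=eyes.snapshot; h.eyes=type("E",(),{"snapshot":staticmethod(lambda _:im)}); print(n,tilt())
E
```

```text
time_s: 18.35
tcp_pos: [458.8, 25.1, 304.7]
eef_rot: [-3.137, 0.001, -1.797]
contact_force: [0.5, 0.5, -1.9]
gripper_width: 16.8
(np.int32(212), np.float64(34.66666666666667), [304, 212, 29, 50, 1022]) [458.63030722  25.11912866 304.15595373] 18.4
w4 (np.int32(212), np.float64(34.66666666666667), [303, 212, 30, 50, 1056])
w5 (np.int32(195), np.float64(25.94871794871795), [304, 195, 30, 67, 1407])
w6 (np.int32(238), np.float64(48.0), [304, 238, 29, 24, 485])
```

```bash
python3 -m inch '[[[0,-0.15,0,0,0],[0,-0.3,0,0,0],[0,-0.4,0,0,0],[0,-0.4,0,0,0],[0,-0.4,0,0,0],[0,-0.25,0,0,0],[0,-0.13,0,0,0],[0,-0.05,0,0,0],[0,0,0.2,0,0],[0,0,0.4,0,0],[0,0,0.4,0,0],[0,0,0.4,0,0],[0,0,0.4,0,0],[0,0,0.2,0,0],[0,0,0.1,0,0],[0,0,0,0,0]]]'
cat >> h.py <<'E'
def can(X):
    a=np.radians(12.8);d=np.asarray(X)[:2]-[599,-7.2]
    return np.array([np.cos(a)*d[0]-np.sin(a)*d[1],np.sin(a)*d[0]+np.cos(a)*d[1],X[2]])
E
python3 - <<'E'
from h import *
np.set_printoptions(precision=1,suppress=True)
t=tilt("w8");s=arm.sense();print(t,s["tcp_pos"],s["time_s"],"grip",can(s["tcp_pos"]+[0,0,19]),"lip",can(lip(t[1])),s["contact_force"])
E
```

```text
time_s: 20.0
tcp_pos: [558.6, 1.9, 196.1]
eef_rot: [3.141, -0.0, -1.797]
contact_force: [0.2, 0.1, -1.4]
gripper_width: 16.7
(np.int32(211), np.float64(34.15384615384615), [303, 211, 30, 51, 1048]) [559.1   1.8 197.1] 20.05 grip [-40.9  -0.  216.1] lip [-4.4 -0.1 40.9] [-0.1 -0.2 -1. ]
```

```bash
python3 -m inch '[[[0,0,0.1,0,0],[0,0,0.1,0,0],[0,0,0.05,0,0],[0,0,0,0,0]]]'; python3 -m inch '[[[0,0,0.05,0,0],[0,0,0.05,0,0],[0,0,0,0,0]]]'; python3 -c "
from h import *
t=tilt();print(t[:2],can(lip(t[1])),arm.sense()['time_s'])"
```

```text
time_s: 20.45
tcp_pos: [558.7, 1.8, 183.4]
eef_rot: [3.141, -0.0, -1.797]
contact_force: [-0.4, -1.0, -1.8]
gripper_width: 16.7
time_s: 20.75
tcp_pos: [558.8, 1.8, 178.6]
eef_rot: [3.141, -0.0, -1.797]
contact_force: [0.1, 0.1, -2.4]
gripper_width: 16.6
(np.int32(211), np.float64(34.15384615384615)) [-4.65850144 -0.22940404 22.61417674] 20.8
```

```bash
python3 -m inch '[[[0,0,0.04,0,0],[0,0,0.04,0,0],[0,0,0,0,0]]]'; python3 -c "
from h import *
t=tilt();print(t[:2],can(lip(t[1])),arm.sense()['time_s'],arm.sense()['contact_force'])"
```

```text
time_s: 21.1
tcp_pos: [558.8, 1.8, 174.6]
eef_rot: [3.141, -0.0, -1.797]
contact_force: [-0.7, -0.4, -0.8]
gripper_width: 16.8
(np.int32(211), np.float64(34.15384615384615)) [-4.65609159 -0.23952083 18.62670693] 21.15 [-0.80891887  0.80358581 -2.07421316]
```

```bash
for i in 1 2; do python3 -m inch '[[[0,0,0.06,0,0],[0,0,0,0,0]]]'; python3 -c "
from h import *
t=tilt();print(t[:2],can(lip(t[1])),arm.sense()['time_s'],arm.sense()['contact_force'])"; done
```

```text
time_s: 21.35
tcp_pos: [560.4, 1.6, 174.0]
eef_rot: [-3.138, 0.0, -1.797]
contact_force: [-0.2, -0.2, 5.5]
gripper_width: 16.6
(np.int32(213), np.float64(35.17948717948718)) [-6.33414196 -0.04555984 17.19616625] 21.4 [-0.19645739  0.75942377  6.28926899]
time_s: 21.6
tcp_pos: [561.9, 1.4, 173.9]
eef_rot: [-3.134, 0.001, -1.797]
contact_force: [-3.3, 0.2, 18.5]
gripper_width: 16.9
(np.int32(215), np.float64(36.205128205128204)) [-8.00039856  0.0888456  16.45541381] 21.65 [-2.64318411 -0.80168443 18.62449617]
```

```bash
python3 -m inch '[[[0,-0.1,-0.02,0,0],[0,-0.1,0.01,0,0],[0,-0.1,0.02,0,0],[0,-0.1,0.02,0,0],[0,-0.1,0.02,0,0],[0,-0.1,0.02,0,0],[0,-0.1,0.02,0,0],[0,-0.1,0.02,0,0],[0,0,0,0,0]]]'; python3 -c "
from h import *
t=tilt('w9');print(t[:2],can(lip(t[1])),can(arm.sense()['tcp_pos']),arm.sense()['time_s'],arm.sense()['contact_force'])"
```

```text
time_s: 22.55
tcp_pos: [606.0, -8.5, 175.4]
eef_rot: [-3.121, 0.002, -1.798]
contact_force: [-0.7, -0.6, 43.1]
gripper_width: 14.6
(np.int32(0), np.float64(-74.05128205128206)) [ 1.61920140e+02 -2.16045828e-01  2.83701772e+02] [  6.90452103   0.32880988 175.35771341] 22.6 [-0.3273991  -0.49096579 42.7356304 ]
```

Run:
```python
from h import *
a=cv2.imread("pics/w9.png");b=eyes.snapshot("side");t=eyes.snapshot("top");cv2.imwrite("pics/s9.png",b);cv2.imwrite("pics/t9.png",t)
o=np.zeros((600,800,3),np.uint8)
o[:,:420]=cv2.resize(b[105:265,225:337],(420,600),interpolation=cv2.INTER_CUBIC)
o[:,420:]=cv2.resize(a[30:290,235:400],(380,600),interpolation=cv2.INTER_CUBIC)
cv2.imwrite("pics/c9.png",o)
```

```text
(no output)
```

View pics/c9.png

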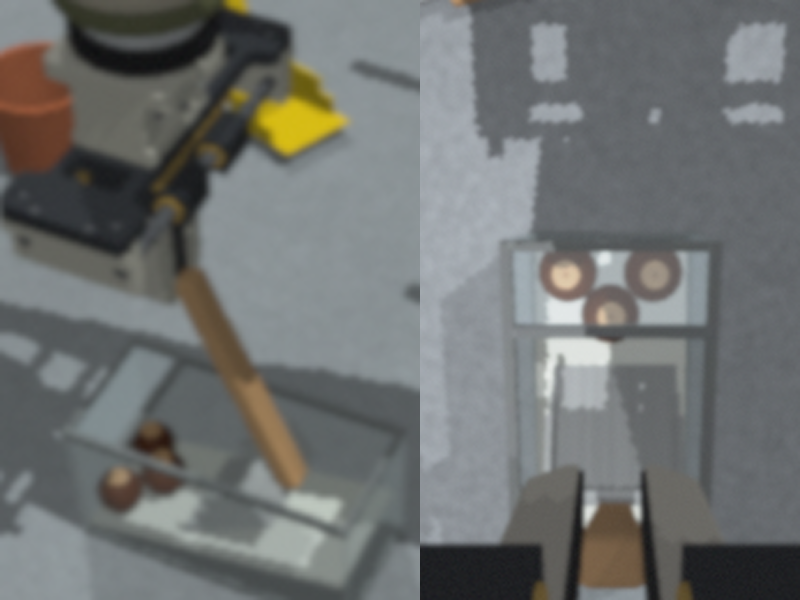

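The view shows the scoop over-tilted to about 52°. The lip stuck on the floor near x = −12 because I pressed too hard (43 N), and the nuts are still untouched at the end wall. I'll retrace while the lip is pinned to bring the tilt back, then ease the pressure.

```bash
python3 -m inch '[[[0,0.1,-0.02,0,0],[0,0.1,-0.02,0,0],[0,0.1,-0.02,0,0],[0,0.1,-0.02,0,0],[0,0.1,-0.02,0,0],[0,0.1,-0.02,0,0],[0,0.1,0,0,0],[0,0.1,0,0,0],[0,0,0,0,0]]]'; python3 -c "
from h import *
t=tilt('w10');print(t,can(lip(t[1])),can(arm.sense()['tcp_pos']),arm.sense()['time_s'],arm.sense()['contact_force'])"
```

```text
time_s: 23.6
tcp_pos: [560.3, 1.7, 172.2]
eef_rot: [-3.137, 0.0, -1.797]
contact_force: [-0.6, -1.0, 8.2]
gripper_width: 15.3
(np.int32(214), np.float64(35.69230769230769), [305, 214, 26, 48, 960]) [-7.74333801e+00 -3.59370999e-03  1.50863784e+01] [-3.94686736e+01  9.64177396e-02  1.72171565e+02] 23.65 [0.28227174 0.54004626 9.60422175]
```

```bash
python3 -m inch '[[[0,0,-0.06,0,0],[0,-0.1,0.01,0,0],[0,-0.1,0.015,0,0],[0,-0.1,0.015,0,0],[0,0,0,0,0]]]'; python3 -c "
from h import *
t=tilt('w11');print(t,can(lip(t[1])),can(arm.sense()['tcp_pos']),arm.sense()['time_s'],arm.sense()['contact_force'])"
```

```text
time_s: 24.15
tcp_pos: [577.0, -1.6, 175.5]
eef_rot: [-3.134, 0.002, -1.797]
contact_force: [-2.2, 1.6, 21.9]
gripper_width: 14.6
(np.int32(229), np.float64(43.38461538461539), [306, 229, 25, 33, 642]) [-15.0076665    0.53631648  15.71528689] [-22.87807569   0.56045535 175.46247169] 24.2 [-2.51128746  2.14983023 20.61055576]
```

```bash
python3 -m inch '[[[0,0.1,-0.015,0,0],[0,0.1,-0.015,0,0],[0,0.1,-0.01,0,0],[0,0.05,0,0,0],[0,0,0,0,0],[0,0,-0.06,0,0],[0,0,0,0,0]]]'; python3 -c "
from h import *
t=tilt('w11');print(t,can(lip(t[1])),can(arm.sense()['tcp_pos']),arm.sense()['time_s'],arm.sense()['contact_force'])"
```

```text
time_s: 24.9
tcp_pos: [556.4, 2.4, 175.3]
eef_rot: [3.141, -0.0, -1.797]
contact_force: [-0.7, 0.4, 0.9]
gripper_width: 15.4
(np.int32(218), np.float64(37.743589743589745), [305, 218, 26, 44, 883]) [-18.23775145  -0.18535632  17.13608297] [-4.36399885e+01 -1.01979835e-01  1.75244014e+02] 24.95 [0.07675988 1.22077702 0.93996848]
```

```bash
python3 -m inch '[[[0,0,-0.05,0,0],[0,-0.1,0.015,0,0],[0,-0.1,0.018,0,0],[0,-0.1,0.018,0,0],[0,0,0,0,0]]]'; python3 -c "
from h import *
t=tilt('w11');print(t,can(lip(t[1])),can(arm.sense()['tcp_pos']),arm.sense()['time_s'],arm.sense()['contact_force'])"
```

```text
time_s: 25.45
tcp_pos: [571.6, -1.2, 174.9]
eef_rot: [3.141, -0.0, -1.798]
contact_force: [-0.6, -0.2, -0.6]
gripper_width: 15.1
(np.int32(215), np.float64(36.205128205128204), [305, 215, 26, 47, 928]) [ 1.84572516 -0.32279139 17.66339322] [-28.30230829  -0.21976467 175.02547946] 25.5 [ 0.24078718 -0.07485713 -1.59705987]
```

```bash
python3 -m inch '[[[0,-0.1,0.018,0,0],[0,-0.1,0.018,0,0],[0,-0.1,0.018,0,0],[0,-0.1,0.018,0,0],[0,-0.1,0.018,0,0],[0,0,0,0,0]]]'
cat > look.py <<'E'
from h import *
import sys
np.set_printoptions(precision=1,suppress=True)
t=tilt(sys.argv[1]);s=arm.sense();print("tilt",t[:2],"lip",can(lip(t[1])),"tcp",can(s['tcp_pos']),s['time_s'],s['contact_force'],s['gripper_width'])
a=cv2.imread(f"pics/{sys.argv[1]}.png");h=cv2.cvtColor(a,cv2.COLOR_BGR2HSV);w=cal("wrist")
m=(((h[...,0]<14)|(h[...,0]>172))&(h[...,1]>100)&(h[...,2]<110)).astype(np.uint8);m[245:]=0
for c in cv2.findContours(m,0,2)[0]:
    if cv2.contourArea(c)>40:
        (x,y),r=cv2.minEnclosingCircle(c)
        if 250<x<390: print("nut px",round(x),round(y),round(r,1),"at z35",can(onz(w,(x,y),35)))
E
python3 look.py w12; python3 - <<'E'
E
```

```text
time_s: 26.1
tcp_pos: [596.0, -6.8, 170.7]
eef_rot: [3.141, -0.0, -1.798]
contact_force: [-0.8, 0.1, -1.9]
gripper_width: 15.0
tilt (np.int32(222), np.float64(39.794871794871796)) lip [15.7 -0.3 11.9] tcp [ -3.3  -0.2 170.8] 26.15 [-0.8  0.  -1.7] 14.934027200394896
```

Run:
```python
from h import *
np.set_printoptions(precision=1,suppress=True)
w=cal("wrist");a=cv2.imread("pics/w12.png");h=cv2.cvtColor(a,cv2.COLOR_BGR2HSV)
def world(x,y,z):
    q=np.radians(-12.8);return np.array([599+np.cos(q)*x-np.sin(q)*y,-7.2+np.sin(q)*x+np.cos(q)*y,z])
for p in((50.6,20.7,29),(30.7,-1.7,32),(50,-23,29),(16,0,20),(30,40,98),(65,40,98)): print(p,proj(w,world(*p)))
for r in range(90,230,3): print(r,[tuple(int(v) for v in h[r,c]) for c in(303,311,318,325,333)])
```

```text
(50.6, 20.7, 29) [298.5 134.2]
(30.7, -1.7, 32) [318.2 152. ]
(50, -23, 29) [336.9 134.5]
(16, 0, 20) [316.8 163. ]
(30, 40, 98) [273.6 162.1]
(65, 40, 98) [271.8 123.5]
90 [(107, 16, 111), (105, 14, 108), (103, 17, 105), (107, 17, 107), (105, 19, 110)]
93 [(107, 16, 112), (103, 16, 109), (105, 14, 108), (105, 19, 109), (103, 16, 109)]
96 [(105, 14, 113), (107, 16, 110), (103, 16, 113), (105, 14, 110), (105, 18, 111)]
99 [(105, 18, 111), (107, 16, 111), (109, 18, 113), (105, 18, 112), (105, 19, 106)]
102 [(107, 17, 108), (107, 16, 110), (103, 17, 108), (101, 19, 109), (107, 17, 106)]
105 [(105, 19, 107), (103, 16, 109), (103, 16, 110), (109, 18, 112), (103, 17, 108)]
108 [(105, 19, 109), (103, 21, 109), (105, 18, 115), (103, 21, 109), (107, 17, 108)]
111 [(105, 18, 112), (103, 16, 111), (111, 16, 111), (105, 18, 112), (101, 19, 109)]
114 [(101, 19, 109), (105, 18, 114), (103, 16, 114), (105, 18, 114), (105, 18, 111)]
117 [(101, 18, 111), (109, 18, 113), (105, 18, 113), (105, 18, 113), (101, 19, 109)]
120 [(98, 21, 97), (98, 21, 97), (103, 18, 97), (105, 21, 99), (94, 21, 97)]
123 [(9
[... 2174 characters left out ...]
46), (99, 12, 150), (95, 13, 122), (102, 11, 118)]
207 [(99, 12, 148), (99, 12, 147), (101, 14, 150), (100, 11, 134), (105, 13, 117)]
210 [(100, 10, 150), (100, 10, 148), (103, 12, 150), (96, 10, 134), (102, 11, 117)]
213 [(103, 12, 151), (100, 10, 147), (99, 12, 151), (100, 11, 140), (100, 13, 119)]
216 [(99, 12, 153), (103, 12, 151), (99, 12, 149), (103, 12, 147), (105, 13, 122)]
219 [(100, 11, 200), (99, 11, 158), (100, 11, 142), (95, 10, 155), (102, 9, 144)]
222 [(68, 5, 218), (14, 61, 113), (15, 80, 102), (35, 8, 194), (70, 5, 162)]
225 [(60, 4, 228), (15, 96, 106), (15, 100, 99), (34, 11, 183), (66, 7, 185)]
228 [(60, 4, 227), (15, 98, 104), (15, 101, 101), (19, 29, 152), (72, 8, 158)]
```

```bash
python3 -m inch '[[[0,0,-0.03,0,0],[0,-0.08,0.01,0,0],[0,-0.08,0.014,0,0],[0,-0.08,0.014,0,0],[0,-0.08,0.014,0,0],[0,0,0,0,0]]]'
cat > look.py <<'E'
from h import *
import sys
np.set_printoptions(precision=1,suppress=True)
t=tilt(sys.argv[1]);s=arm.sense();print("tilt",t[:2],"lip",can(lip(t[1])),"tcp",can(s['tcp_pos']),s['time_s'],s['contact_force'],s['gripper_width'])
a=cv2.imread(f"pics/{sys.argv[1]}.png");h=cv2.cvtColor(a,cv2.COLOR_BGR2HSV);w=cal("wrist")
m=(((h[...,0]<20)|(h[...,0]>172))&(h[...,1]>17)).astype(np.uint8);m[t[0]-2:]=0;m[:90]=0;m[:,:255]=0;m[:,380:]=0
m=cv2.morphologyEx(m,cv2.MORPH_OPEN,np.ones((3,3)))
for y in range(96,min(t[0]+4,236),4): print(y,''.join('#' if m[y:y+4,x:x+3].mean()>.5 else '.' for x in range(264,374,3)))
E
python3 look.py w13
```

```text
time_s: 26.75
tcp_pos: [613.1, -10.3, 172.1]
eef_rot: [-3.138, 0.001, -1.797]
contact_force: [-1.3, 0.8, 8.5]
gripper_width: 14.9
tilt (np.int32(0), np.float64(-74.05128205128206)) lip [169.3  -0.4 280.5] tcp [ 14.2   0.1 172.1] 26.8 [-1.1  1.1  7.3] 14.573720495985853
```

The lip is pinned again. With the high grip its lever arm is too long: pressing pins the lip and the handle pivots. I'll set the scoop back towards standing inside the canister, let go, and regrip low on the bar. That shortens the lever for scooping and also for carrying.

```bash
python3 -m inch '[[[0,0.16,0,0,0],[0,0.16,0,0,0],[0,0.16,0,0,0],[0,0.16,0,0,0],[0,0.16,0.02,0,0],[0,0.16,0.04,0,0],[0,0.16,0.04,0,0],[0,0.16,0.06,0,0],[0,0.16,0.06,0,0],[0,0.16,0.06,0,0],[0,0,0,0,0]]]'; python3 look.py w14 | head -1
```

```text
time_s: 27.9
tcp_pos: [531.8, 8.0, 155.0]
eef_rot: [3.14, -0.0, -1.797]
contact_force: [0.4, 0.6, -1.2]
gripper_width: 0.2
tilt (np.int32(182), np.float64(19.282051282051285)) lip [12.  -0.3 14.5] tcp [-68.1  -0.  155.5] 27.95 [-0.8  0.1  0.8] 0.21697795342936155
```

The gripper has shut to 0 mm, so the bar slipped out and the scoop is loose. I'll locate the bar with colour masks.

```bash
cat > bar.py <<'E'
from h import *
np.set_printoptions(precision=1,suppress=True)
def wood(n):
    a=eyes.snapshot(n);cv2.imwrite(f"pics/bar_{n}.png",a);h=cv2.cvtColor(a,cv2.COLOR_BGR2HSV)
    m=((h[...,0]>6)&(h[...,0]<20)&(h[...,1]>75)&(h[...,2]>70)).astype(np.uint8)
    return m
S={"side":(205,100,360,290),"top":(280,140,440,260),"wrist":(150,60,480,270)}
for n in S:
    m=wood(n);x0,y0,x1,y1=S[n];k=np.zeros_like(m);k[y0:y1,x0:x1]=m[y0:y1,x0:x1]
    for c in cv2.findContours(k,0,2)[0]:
        if cv2.contourArea(c)>15:
            r=cv2.minAreaRect(c);b=c[:,0,:];print(n,"area",cv2.contourArea(c),"ctr",np.array(r[0]),"size",np.array(r[1]),round(r[2]),"topmost",b[b[:,1].argmin()],"bottom",b[b[:,1].argmax()],"left",b[b[:,0].argmin()],"right",b[b[:,0].argmax()])
E
python3 bar.py; python3 -c "
from h import *
w,t,s=cal('wrist'),cal('top'),cal('side');X=arm.sense()['tcp_pos'];print('tcp px',proj(w,X),proj(t,X),proj(s,X),arm.sense()['time_s'])"
```

```text
side area 20.0 ctr [254.5 235.5] size [5. 5.] 90 topmost [253 233] bottom [254 238] left [252 235] right [257 236]
side area 99.5 ctr [207.  220.3] size [ 6.9 25.1] 22 topmost [210 208] bottom [205 233] left [205 216] right [213 214]
side area 197.0 ctr [308.5 216.5] size [ 5.6 46.8] 14 topmost [313 194] bottom [302 239] left [301 235] right [316 197]
side area 827.0 ctr [233.5 134.5] size [35. 29.] 90 topmost [229 117] bottom [233 152] left [219 126] right [248 147]
wrist area 769.5 ctr [323.5 208.8] size [50. 20.] 88 topmost [317 184] bottom [317 234] left [313 186] right [334 233]
wrist area 443.5 ctr [170.5 196.5] size [ 41. 105.] 0 topmost [150 144] bottom [150 249] left [150 144] right [191 236]
tcp px [316.61297411 223.67409286] [301.24885973 201.58081348] [301.91071198 208.63835055] 28.1
```

```bash
python3 -c "
from h import *
np.set_printoptions(precision=1,suppress=True)
w,s=cal('wrist'),cal('side')
a,e=tri(w,(325,232),s,(314,196));b,f=tri(w,(318,186),s,(303,237))
print('top',can(a),e,'base',can(b),f,'len',np.linalg.norm(a-b),(a-b)/np.linalg.norm(a-b))
print('top world',a,b)
m=cv2.imread('pics/bar_wrist.png');h=cv2.cvtColor(m,cv2.COLOR_BGR2HSV)
for r in range(176,262,4): print(r,''.join('#' if (6<h[r,c,0]<20 and h[r,c,1]>75 and h[r,c,2]>60) else ('k' if h[r,c,2]<45 else '.') for c in range(280,360,2)))
"
```

```text
top [-76.2 -14.8 176.3] 27.131859420256937 base [-64.8  -1.5  53.1] 1.2641653713346648 len 124.39609771925392 [-0.1 -0.1  1. ]
top world [521.4  -4.8 176.3] [535.5   5.7  53.1]
176 ........................................
180 ........................................
184 ...................#####................
188 .................#######................
192 .................#######................
196 .................########...............
200 .................########...............
204 .................########...............
208 .................#########..............
212 .................#########..............
216 .................##########.............
220 .................##########.............
224 .................##########.............
228 .................###########............
232 ..................###.....##............
236 ........................................
240 ........................................
244 ...................#....................
248 ........................................
252 ........................................
256 ........................................
260 ..................k.....................
```

```bash
python3 -c "
from h import *
np.set_printoptions(precision=1,suppress=True)
w,s=cal('wrist'),cal('side')
def pl(c,p,y0):
    o,d=ray(c,p);f=lambda t:can(o+d*t)[1]-y0
    t=-f(0)/(f(1)-f(0));return can(o+d*t)
for nm,p in(('top',(314.5,195)),('mid',(308.5,216.5)),('base',(302.5,238))):
    for y in(-8,0,8):print(nm,y,pl(s,p,y))
for p in((325,232),(324,216),(320,200),(318,186)):
    print(p,pl.__name__,[can(onz(w,p,z)) for z in(50,80,110,140)])
"
```

```text
top -8 [-94.   -8.  202.4]
top 0 [-97.7   0.  211.7]
top 8 [-101.4    8.   221. ]
mid -8 [-78.5  -8.  126.7]
mid 0 [-82.4   0.  137.1]
mid 8 [-86.3   8.  147.5]
base -8 [-60.6  -8.   39.7]
base 0 [-64.8   0.   51.4]
base 8 [-69.   8.  63.]
(325, 232) pl [array([-118.2,   -8.7,   50. ]), array([-105.6,   -8. ,   80. ]), array([-93. ,  -7.3, 110. ]), array([-80.5,  -6.5, 140. ])]
(324, 216) pl [array([-99.2,  -7.5,  50. ]), array([-88.5,  -6.9,  80. ]), array([-77.7,  -6.3, 110. ]), array([-67. ,  -5.7, 140. ])]
(320, 200) pl [array([-80.8,  -3.2,  50. ]), array([-71.8,  -3. ,  80. ]), array([-62.9,  -2.8, 110. ]), array([-54. ,  -2.6, 140. ])]
(318, 186) pl [array([-65.1,  -1. ,  50. ]), array([-57.7,  -1.1,  80. ]), array([-50.3,  -1.1, 110. ]), array([-42.9,  -1.1, 140. ])]
```

The bar stands in the canister leaning back about 11°: base near (−64,−1,51), top near (−96,−8,200) in canister axes. So the scoop is standing with its lip already at the nuts. I'll regrip with the jaws turned 90°, on the bar's front and back faces. That holds the bar rigidly upright with the bowl parallel to the sloped floor, ready to drive in.

```bash
python3 -m inch '[[[0,0,-0.35,0,0],[0,0,-0.35,0,0],[0,0,-0.35,0,0],[0,0,-0.35,-1,0.2],[0,0,0,-1,0.65],[0,0,0,-1,0.65],[0,0,0,-1,0.65],[0,0,0,-1,0.65],[0,0,0,-1,0.65],[0,0,0,-1,0.65],[0,0,0,-1,0.65],[0,0,0,-1,0.65],[0,0,0,-1,0.65],[0,0,0,-1,0.65],[0,0,0,-1,0.65],[0,0,0,-1,0.65],[0,0,0,-1,0.65],[0,0,0,-1,0.65],[0,0,0,-1,0.65],[0,0,0,-1,0.65]]]'
python3 -m inch '[[[-0.24,0.1,0,-1,0.65]]]'; python3 bar.py; python3 -c "
from h import *
np.set_printoptions(precision=1,suppress=True)
s=arm.sense();print(can(s['tcp_pos']),np.degrees(s['eef_rot']),s['time_s'])
w=cal('wrist');T=lambda x,y,z:np.array([599+np.cos(-.2234)*x-np.sin(-.2234)*y,-7.2+np.sin(-.2234)*x+np.cos(-.2234)*y,z])
print('pred top',proj(w,T(-96,-8,200)),'base',proj(w,T(-64,-1,51)))"
```

```text
time_s: 30.1
tcp_pos: [533.6, 7.6, 226.0]
eef_rot: [-3.142, -0.0, -0.31]
contact_force: [-0.9, -0.9, 0.8]
gripper_width: 60.6
time_s: 30.2
tcp_pos: [521.1, 6.6, 225.8]
eef_rot: [-3.142, -0.0, -0.223]
contact_force: [-1.1, -0.7, 0.2]
gripper_width: 60.6
side area 44.0 ctr [256.3 235.1] size [8.2 7. ] 18 topmost [255 232] bottom [257 239] left [252 235] right [261 234]
side area 99.5 ctr [207.2 220.4] size [ 7.  25.3] 18 topmost [210 208] bottom [205 233] left [205 216] right [213 214]
side area 202.0 ctr [308.4 216.5] size [ 5.6 46.8] 15 topmost [313 194] bottom [302 239] left [301 234] right [316 197]
side area 830.5 ctr [234.  134.5] size [35. 30.] 90 topmost [229 117] bottom [233 152] left [219 126] right [249 126]
wrist area 979.0 ctr [314.6 195. ] size [20.9 66.8] 29 topmost [328 167] bottom [300 225] left [296 207] right [334 178]
wrist area 78.5 ctr [406.5 166. ] size [21.1  9.6] 50 topmost [406 158] bottom [410 176] left [396 161] right [413 171]
wrist area 105.5 ctr [410.5 152. ] size [14. 11.] 90 topmost [412 145] bottom [411 159] left [405 147] right [416 148]
[-79.6  -4.  226.2] [-180.    -0.   -13.1] 30.35
pred top [298.4 216. ] base [330.3 171.9]
```

```bash
python3 -c "
from h import *
np.set_printoptions(precision=1,suppress=True)
w,s=cal('wrist'),cal('side')
for p,q in(((300,218),(314.5,196)),((331,171),(302.5,237))):
    a,e=tri(w,p,s,q);print(can(a),e)
"; python3 -m inch '[[[0,0,0.4,0,0.65],[0,0,0.4,0,0.65],[0,0,0.4,0,0.65],[0,0,0.4,0,0.65],[0,0,0.4,0,0.65]]]'
```

```text
[-94.2  -9.6 198.6] 1.8477678888653593
[-64.    0.3  54.9] 1.9567687627053596
time_s: 30.85
tcp_pos: [520.9, 6.7, 125.2]
eef_rot: [-3.141, -0.001, -0.23]
contact_force: [-0.3, 0.2, -0.2]
gripper_width: 60.5
```

```bash
python3 -m inch '[[[0,0.04,0,0,0],[0,0,0,0,0],[0,0,0,0,0],[0,0,0,0,0],[0,0,0,0,0],[0,0,0,0,0],[0,0,0,0,0]]]'; python3 bar.py | grep side; python3 -c "
from h import *
s=arm.sense();print(can(s['tcp_pos']),s['time_s'])"
```

```text
time_s: 31.55
tcp_pos: [522.0, 4.2, 127.6]
eef_rot: [-3.142, -0.005, -0.227]
contact_force: [2.7, -2.5, 4.2]
gripper_width: 17.2
side area 43.5 ctr [256.3 235.1] size [8.2 7. ] 18 topmost [255 232] bottom [257 239] left [252 235] right [261 234]
side area 95.5 ctr [207.5 220.7] size [ 6.3 25. ] 18 topmost [209 209] bottom [205 233] left [205 218] right [213 214]
side area 235.5 ctr [305.1 215. ] size [ 6.8 48.5] 6 topmost [307 191] bottom [302 239] left [300 232] right [309 210]
side area 827.5 ctr [233.5 134.5] size [35. 29.] 90 topmost [229 117] bottom [233 152] left [219 126] right [248 147]
[-78.17373153  -5.93872968 127.3945574 ] 31.7
```

```bash
python3 -m inch '[[[0.1,0,0.018,0,0],[0.1,0,0.018,0,0],[0.1,0,0.018,0,0],[0.1,0,0.018,0,0],[0,0,0,0,0]]]'
cat > nuts.py <<'E'
from h import *
np.set_printoptions(precision=1,suppress=True)
for n,(x0,y0,x1,y1),zs in(("side",(235,205,300,260),(30,40)),("top",(295,160,330,190),(30,40))):
    a=eyes.snapshot(n);h=cv2.cvtColor(a,cv2.COLOR_BGR2HSV);c0=cal(n)
    m=(((h[...,0]<14)|(h[...,0]>170))&(h[...,1]>70)&(h[...,2]<100)).astype(np.uint8)
    print(n)
    for y in range(y0,y1,2): print(y,''.join('#' if m[y,x] else '.' for x in range(x0,x1)))
E
python3 nuts.py; python3 bar.py | sed -n 3p
```

```text
time_s: 32.2
tcp_pos: [543.7, 0.7, 128.4]
eef_rot: [-3.139, -0.01, -0.226]
contact_force: [0.5, 1.7, 28.8]
gripper_width: 14.0
side
205 .................................................................
207 .................................................................
209 .................................................................
211 .................................................................
213 .................................................................
215 .................................................................
217 .................................................................
219 ............................#######..............................
221 ...........................#########.............................
223 ...........................#########.............................
225 ..............................##.................................
227 .................................................................
229 .................................................................
231 ............................#.........................
[... 1015 characters left out ...]
....................
162 ...................................
164 ...................................
166 ...................................
168 ...................................
170 ...................................
172 ...................................
174 ...................................
176 ...................................
178 ...................................
180 ...................................
182 ...................................
184 ...................................
186 ...................................
188 ...................................
side area 237.5 ctr [297.7 212.5] size [51.1  6.9] 88 topmost [296 187] bottom [299 238] left [294 189] right [301 236]
```

```bash
python3 -m inch '[[[0,0,-0.08,0,0],[0.1,0,0.01,0,0],[0.1,0,0.018,0,0],[0.1,0,0.018,0,0],[0.1,0,0.018,0,0],[0,0,0,0,0]]]';  python3 bar.py | sed -n 1,4p; python3 -c "
from h import *
s=arm.sense();c=cal('side')
def pl(p,y0):
    o,d=ray(c,p);f=lambda t:can(o+d*t)[1]-y0
    t=-f(0)/(f(1)-f(0));return can(o+d*t)
print(can(s['tcp_pos']),s['time_s'],s['contact_force'],'base',[pl((x,238),-2) for x in(289,293,296,299.5)])"
```

```text
time_s: 33.05
tcp_pos: [559.1, -3.0, 127.7]
eef_rot: [-3.14, -0.001, -0.226]
contact_force: [-14.1, 5.6, 34.0]
gripper_width: 14.4
side area 41.5 ctr [256.5 235.5] size [7. 7.] 90 topmost [254 232] bottom [257 239] left [253 233] right [260 237]
side area 100.5 ctr [207.2 220.4] size [ 7.  25.3] 18 topmost [210 208] bottom [205 233] left [205 216] right [213 214]
side area 249.5 ctr [291.9 210.6] size [51.5  7. ] 84 topmost [289 185] bottom [293 236] left [287 187] right [297 234]
side area 810.0 ctr [234.  134.5] size [35.5 29.3] 87 topmost [229 117] bottom [233 152] left [219 126] right [249 142]
[-40.16597391  -4.71400694 127.61470283] 33.2 [-14.07741884   5.26705289  33.36683088] base [array([-27.06898738,  -2.        ,  29.34143652]), array([-38.1309945 ,  -2.        ,  35.09767933]), array([-46.32337283,  -2.        ,  39.36067775]), array([-55.7704537 ,  -2.        ,  44.27657508])]
```

```bash
python3 -m inch '[[[0,0,-0.06,0,0],[0,0,-0.06,0,0],[0.08,0,0.01,0,0],[0.08,0,0.014,0,0],[0.08,0,0.014,0,0],[0,0,0,0,0]]]';  python3 bar.py | sed -n 1,4p; python3 nuts.py | sed -n 1,24p; python3 -c "
from h import *
s=arm.sense();print(can(s['tcp_pos']),s['time_s'],s['contact_force'])"
```

```text
time_s: 33.8
tcp_pos: [569.4, -6.1, 128.9]
eef_rot: [-3.141, 0.003, -0.226]
contact_force: [-11.0, 3.4, 19.6]
gripper_width: 16.7
side area 43.5 ctr [256.  235.5] size [7. 8.] 90 topmost [255 232] bottom [257 239] left [252 235] right [260 238]
side area 100.5 ctr [207.2 220.4] size [ 7.  25.3] 18 topmost [210 208] bottom [205 233] left [205 216] right [213 214]
side area 279.5 ctr [288.9 209.4] size [54.1  7.4] 79 topmost [283 183] bottom [293 236] left [282 184] right [296 233]
side area 728.0 ctr [236.4 132.6] size [34.6 29.2] 69 topmost [229 117] bottom [233 152] left [219 126] right [249 135]
side
205 .................................................................
207 .................................................................
209 .................................................................
211 .................................................................
213 .................................................................
215 .................................................................
217 .................................................................

[... 507 characters left out ...]
.........####......#................................
235 ......................####.......................................
237 .....................#####.......................................
239 ...................######........................................
241 .................................................................
243 .................................................................
245 .................................................................
247 .................................................................
249 .................................................................
[-29.35364054  -5.49803364 128.85938041] 34.05 [-10.20512584   3.97653199  19.64087776]
```

Run:
```python
from h import *
np.set_printoptions(precision=1,suppress=True)
T=lambda x,y,z:np.array([599+np.cos(-.2234)*x-np.sin(-.2234)*y,-7.2+np.sin(-.2234)*x+np.cos(-.2234)*y,z])
w=cal("wrist");a=eyes.snapshot("wrist");cv2.imwrite("pics/w20.png",a);h=cv2.cvtColor(a,cv2.COLOR_BGR2HSV)
for p in((50.6,20.7,29),(30.7,-1.7,32),(50,-23,29),(30,40,100),(30,-40,100),(65,40,100),(65,-40,100),(40,0,17),(30,0,17),(20,0,20)): print(p,proj(w,T(*p)))
x0,x1=330,460
for y in range(110,250,4): print(y,''.join(('#' if (h[y,x,0]<20 and h[y,x,1]>22) else ('W' if h[y,x,2]>170 else ('k' if h[y,x,2]<70 else '.'))) for x in range(x0,x1,2)))
```

```text
(50.6, 20.7, 29) [396.4 163.7]
(30.7, -1.7, 32) [376.4 185.7]
(50, -23, 29) [392.9 204.4]
(30, 40, 100) [394.6 154.5]
(30, -40, 100) [388.1 248.3]
(65, 40, 100) [439.7 154.3]
(65, -40, 100) [429.2 248.2]
(40, 0, 17) [382.5 180.8]
(30, 0, 17) [373.3 180.9]
(20, 0, 20) [364.5 181.5]
110 .........................WWWWWWWWWWWWWWWWWWWWWWWWWWWWWWWWWWWWWWWW
114 ....WWW..................WW..WWWWWWWWWWWWWWWWWWWWWWWWWWWWWWWWWWWW
118 ...WWWW..........W.........W...WWWWWWWWWWWWWWWWWWWWWWWWWWWWWWWWWW
122 .WWWW.W...WW.W..WWW.WW....WW...WWWWWWWWWWWWWWWWWWWWWWWWWWWWWWWWWW
126 ....................W....WWW.W..WWWWWWWWWWWWWWWWWWWWWWWWWWWWWWWWW
130 ........W.............W......WW....WWWWWWWWWWWWWWWWWWWWWWWWWWWWWW
134 ..W........WW..WWW......WWW..WWWWW..WWWWWWWWWWWWWWWWWWWWWWWWWWWWW
138 .......................................WWWWWWWWWWWWWWWWWWWWWWWWWW
142 ....................................................WWWWWWWWWWWWW
146 ................................###.........................WWWWW
150 ............................................................WWWWW
154 ............................................
[... 931 characters left out ...]

210 .........................####k...####..WWWWWWWWWWW...............
214 ..........................###k...####.WWWWWWWWWWWW...............
218 ............................#....##..WWWWWWWWWWWWW...............
222 ..................................WWWWWWWWWWWWWWWW...............
226 ..................................WW.WWWWWWWWWWWW................
230 ..................................WW..WWWWWWWWWWW................
234 .................................W...WWWWWWWWWWWW....WWW.........
238 ..k................................WW..WWWWWWWWWW....WWWWWWWWWW..
242 ..k...............................WWW..WWWWWWWWWW....WWWWWWWWWWWW
246 #kk.....................................WWWWWWWW....WWWWWWWWWWWWW
```

```bash
python3 -m inch '[[[0,0,-0.08,0,0],[0,0,-0.06,0,0],[0,0,0,0,0]]]'; python3 -m inch '[[[0.08,0,0.01,0,0],[0.08,0,0.01,0,0],[0.08,0,0.01,0,0],[0,0,0,0,0]]]';  python3 bar.py | sed -n 3p
cat > nw.py <<'E'
from h import *
np.set_printoptions(precision=1,suppress=True)
s=arm.sense();print(can(s['tcp_pos']),s['time_s'],s['contact_force'])
a=eyes.snapshot("wrist");h=cv2.cvtColor(a,cv2.COLOR_BGR2HSV)
for y in range(142,234,4): print(y,''.join(('#' if (h[y,x,0]<20 and h[y,x,1]>22) else ('W' if h[y,x,2]>170 else ('k' if h[y,x,2]<70 else '.'))) for x in range(320,450,2)))
E
python3 nw.py
```

```text
time_s: 34.4
tcp_pos: [566.8, -6.2, 131.6]
eef_rot: [3.141, 0.009, -0.226]
contact_force: [-6.3, 1.9, -3.5]
gripper_width: 15.9
time_s: 34.8
tcp_pos: [578.5, -8.7, 130.3]
eef_rot: [3.141, 0.009, -0.226]
contact_force: [-8.3, 2.1, 2.3]
gripper_width: 18.2
side area 302.5 ctr [285.9 208. ] size [55.8  7.4] 76 topmost [279 181] bottom [290 235] left [277 183] right [295 232]
[-19.9  -6.  130.3] 34.95 [-8.7  2.   2.5]
142 .......................................................WWWWWWWWWW
146 ...............................#####.........................WWWW
150 .............................................................WWWW
154 .............................................................WWWW
158 ...WWWWWWWWWWWWWWWWWWWWWWW####....#W####..WWWWWWWWWW........WWWWW
162 WWWWWWWWWWWWWWWWWWWWWWWWWW.###....######.WWWWWWWWWWW........WWWWW
166 .......WWWWWWWWWWWWWWWWWWW.###....####...WWWWWWWWWWW........WW.WW
170 ........WWWWWWWWWWWWWWW...####....###..WWWWWWWWWWWWW.............
174 .....................#########....WWWWWWWWWWWWWWWWWW.............
178 .........W.........###########...WWWWWWWWWWWWWWW
[... 227 characters left out ...]

194 .....................########....##..WWWWWWWWWWWWW...............
198 .........................####....####..WWWWWWWWWWW...............
202 .........................####....#####.WWWWWWWWWWW...............
206 .........................####....#####..WWWWWWWWWW...............
210 ..........................###...######.WWWWWWWWWWW...............
214 ...........................#....#####.WWWWWWWWWWW................
218 #...............................###..WWWWWWWWWWWW................
222 #................................WWWWWWWWWWWWWWWW................
226 ##.................................WWWWWWWWWWWWWW................
230 ###................................WW..WWWWWWWWWW.......WW.......
```

Now Fz ≈ 2 N and Fx ≈ −8 N, but the nuts haven't moved, so something else is blocking. The scoop is about 6 mm off-centre toward the −y wall, so its side is probably rubbing there. I'll back off, centre it and go again.

```bash
python3 -m inch '[[[-0.15,0,-0.02,0,0],[-0.15,-0.06,-0.02,0,0],[-0.1,-0.06,0,0,0],[0,0,0,0,0]]]'; python3 bar.py | sed -n 3p; python3 -m inch '[[[0.1,0,0.01,0,0],[0.1,0,0.015,0,0],[0.1,0,0.018,0,0],[0.1,0,0.018,0,0],[0,0,0,0,0]]]';  python3 bar.py | sed -n 3p;python3 nw.py
```

```text
time_s: 35.4
tcp_pos: [561.2, 1.3, 132.7]
eef_rot: [3.141, 0.006, -0.226]
contact_force: [-6.3, 0.2, -3.1]
gripper_width: 14.2
side area 252.5 ctr [290.7 210.5] size [51.5  7.4] 82 topmost [287 185] bottom [293 236] left [285 186] right [296 234]
time_s: 36.05
tcp_pos: [580.3, -3.1, 129.0]
eef_rot: [3.141, 0.008, -0.227]
contact_force: [-8.2, 1.2, -1.8]
gripper_width: 14.7
side area 254.0 ctr [283. 209.] size [51.   7.2] 81 topmost [278 184] bottom [287 234] left [276 186] right [290 232]
[-19.3  -0.1 129.1] 36.2 [-9.5  2.1 -2.8]
142 ......................................WWWWWWWWWWWWWWWWWWWWWWWWWWW
146 ..................................................WWWWWWWWWWWWWWW
150 ............................................................WWWWW
154 .................................####........................WWWW
158 ............................................................WWWWW
162 .....WWWWWWWWWWWWW................#.........................WWWWW
166 ...WWWWWWW...WWWWWWWWWWWWWW###...########..WWWWWWWWW........WW.WW
170 ...WWW.......WWWWWWWWWWWWWW###....#######..WWWWWWWWW.............
174 
[... 345 characters left out ...]

194 ##................###########....WWWWWWWWWWWWWWWWW...............
198 ##................###########.....WWWWWWWWWWWWWWWW...............
202 ##..................#########....###..WWWWWWWWWWWW...............
206 ###.......................##k....#####..WWWWWWWWWW...............
210 ###.......................##k....######..WWWWWWWW................
214 ###.......................##k...#######..WWWWWWWW................
218 ###.......................##....#######.WWWWWWWWW................
222 ####............................######..WWWWWWWWW................
226 ####............................####...WWWWWWWWWW................
230 ####....................................WWWWWWWWW.......W........
```

```bash
python3 -m inch '[[[0.1,0,0.018,0,0],[0.1,0,0.018,0,0],[0.1,0,0.018,0,0],[0.1,0,0.018,0,0],[0,0,0,0,0]]]';  python3 bar.py | sed -n 3p;python3 nw.py
```

```text
time_s: 36.75
tcp_pos: [601.3, -7.1, 130.1]
eef_rot: [-3.141, 0.004, -0.226]
contact_force: [-18.5, 4.9, 21.1]
gripper_width: 20.0
side area 309.0 ctr [277.2 207.2] size [55.7  7.9] 72 topmost [268 181] bottom [284 233] left [266 184] right [288 233]
[  1.9   0.7 130. ] 36.9 [-17.1   4.6  20.9]
142 ..WW..WWW....WW......W.W...WWWWWWWWWWWWWWWWWWWWWWWWWWWWWWWWWWWWWW
146 .....................................WWWWWWWWWWWWWWWWWWWWWWWWWWWW
150 ..................................................WWWWWWWWWWWWWWW
154 .....................#####.........................WWWWWWWWWWWWWW
158 ..................................................WWWWWWWWWWWWWWW
162 ..................................................WWWWWWWWWWWWWWW
166 ......WWWWWWWWW.....#########..WWWWWWW............WWWWWWWWWWWWWWW
170 ......WW......W.....########.#.WWWWWWW............WWWW...........
174 ......WW............#####.##...WWWWWWW...........................
178 ......WW...#####.....######..WWWWWWWWW...........................
182 .........#######..........WWWWWWWWWWW............................
186 ........########....#.WWWWWWWWWWWWWWW............................
190 .......#########...###WWWWWWWWWWWWWWW............................
194 .......#########...##.WWWWWWWWWWWWWWW............................
198 ........########......WWWWWWWWWWWWWWW............................
202 ..........######....####....WWWWWWWWW............................
206 ...................########..WWWWWWW.............................
210 ...................#########..WWWWWW.............................
214 ...................#########..WWWWWW.............................
218 ....................#######..WWWWWWW.............................
222 ...................########..WWWWWWW.............................
226 #...................##..#..WWWWWWWWW.............................
230 ##..................WWWWWWWWWWWWWWWW.........WWW........W........
```

Run:
```python
from h import *
np.set_printoptions(precision=1,suppress=True)
w=cal("wrist");s=cal("side")
T=lambda x,y,z:np.array([599+np.cos(-.2234)*x-np.sin(-.2234)*y,-7.2+np.sin(-.2234)*x+np.cos(-.2234)*y,z])
for p in((50.6,20.7,29),(30.7,-1.7,32),(50,-23,29)): print(proj(w,T(*p)))
def pl(p,y0):
    o,d=ray(s,p);f=lambda t:can(o+d*t)[1]-y0
    t=-f(0)/(f(1)-f(0));return can(o+d*t)
print("bar top",pl((268,182),0),"base",pl((285.5,233),0))
```

```text
[365.7 169.6]
[346.2 191.2]
[363.4 209.6]
bar top [ 10.8   0.  206.1] base [-19.9   0.   47.4]
```

The bar now leans forward about 11°, a tilt of about 31°. By geometry the lip is near x = 52, and the nut images have shifted as if they had been lifted. One small further push, then I'll open the jaws and use the front finger to pull the bar back and tip the bowl up.

```bash
python3 -m inch '[[[0,0,-0.08,0,0],[0.1,0,0,0,0],[0.06,0,0.01,0,0],[0,0,0,0,0]]]';  python3 bar.py | sed -n 3p;python3 nw.py|sed -n '1p;6,23p'
```

```text
time_s: 37.35
tcp_pos: [608.6, -9.0, 132.9]
eef_rot: [-3.141, 0.005, -0.226]
contact_force: [-17.1, 3.0, 17.6]
gripper_width: 22.0
side area 336.0 ctr [275.4 206.2] size [58.3  8.6] 69 topmost [265 179] bottom [284 233] left [263 181] right [288 231]
[  9.6   0.4 132.9] 37.5 [-16.6   2.9  17.3]
158 ..............................................WWWWWWWWWWWWWWWWWWW
162 WWW.............####..........................WWWWWWWWWWWWWWWWWWW
166 ....WWWWWWW....###WW######.WWWWWW.............WWWWWWWWWWWWWWWWWWW
170 ....WWWWWW.....########....WWWWWW..................WW............
174 ...WWWWWW......######..#..WWWWWWW................................
178 ....W...###.......##.....WWWWWWWW................................
182 .....######..........WWWWWWWWWWW.................................
186 ...########....##.WWWWWWWWWWWWWW.................................
190 ...########...####WWWWWWWWWWWWWW.................................
194 ...########...###.WWWWWWWWWWWWWW.................................
198 ....#######.........WWWWWWWWWWWW.................................
202 ......#####....######...WWWWWWWW.................................
206 ...............#########.WWWWWW..................................
210 ...............#########..WWWWW..................................
214 ..............###########.WWWWW..................................
218 ...............#########.WWWWWW..................................
222 .................##.##..WWWWWWW..................................
226 .....................WWWWWWWWWW..................................
```

```bash
python3 -m inch '[[[0,0,0,0,0.54],[0,0,0,0,0.54],[-0.16,0,0,0,0.54],[-0.16,0,0,0,0.54],[-0.16,0,0,0,0.54],[-0.16,0,0,0,0.54],[-0.16,0,0,0,0.54],[-0.16,0,0,0,0.54],[0,0,0,0,0.54]]]';  python3 bar.py | sed -n 3p;python3 nw.py; python3 nuts.py | sed -n 1,26p
```

```text
time_s: 38.45
tcp_pos: [563.1, 1.0, 131.6]
eef_rot: [-3.142, 0.0, -0.226]
contact_force: [-1.0, 0.8, 0.8]
gripper_width: 50.4
side area 197.0 ctr [292.9 213.9] size [ 6.5 42.3] 8 topmost [295 193] bottom [291 235] left [288 226] right [297 208]
[-35.6  -0.  131.8] 38.6 [ 0.  -0.5  0. ]
142 .............................................WWWWWWWWWWWWWWWWWWWW
146 ........................................................WWWWWWWWW
150 .................................................................
154 ..................................W......###.....................
158 .................................................................
162 WWWWW.WWWWWWWWWWWWWWWWWWWWWWWWWWWW...##.....##.....W..WWW........
166 WWWWWWWWW....WWWWWWWWWWWWWWWWWWWWW.#####....####..WWWWWWWWWWW....
170 WWWWWWWWW.....WWWWWWWWWW..WW..WWW..####....#####..WWWWWWWWWWW....
174 WWWWW.WWW..........................####.....##....WWWWWWWWWWW....
178 WWWWW.........................#########.....#...WWWWWWWWWWWW.....
182 #####......................###########.......WWWWWWWWWWWWWWW.....
186 ######....................############.
[... 1851 characters left out ...]

235 ..................#######........................................
237 .................................................................
239 .................................................................
241 .................................................................
243 .................................................................
245 .................................................................
247 .................................................................
249 .................................................................
251 .................................................................
253 .................................................................
```

```bash
cat > pp.py <<'E'
from h import *
np.set_printoptions(precision=1,suppress=True)
import sys
w=cal("wrist");s=cal("side")
T=lambda x,y,z:np.array([599+np.cos(-.2234)*x-np.sin(-.2234)*y,-7.2+np.sin(-.2234)*x+np.cos(-.2234)*y,z])
def pl(p,y0):
    o,d=ray(s,p);f=lambda t:can(o+d*t)[1]-y0
    t=-f(0)/(f(1)-f(0));return can(o+d*t)
E
python3 - <<'E'
from pp import *
for p in((50.6,20.7,29),(30.7,-1.7,32),(50,-23,29)): print("unmoved",p,proj(w,T(*p)))
print("bar",pl((295.5,194),0),pl((290.5,234),0))
for q in((384,190),(404,169),(400,215)): print([can(onz(w,q,z)) for z in(30,40)])
# side blobs old ones: far nut etc
for p in((50.6,20.7,29),(30.7,-1.7,32),(50,-23,29),(30,0,45),(20,0,45)): print("side",p,proj(s,T(*p)))
E
```

```text
unmoved (50.6, 20.7, 29) [401.  168.3]
unmoved (30.7, -1.7, 32) [381.3 190. ]
unmoved (50, -23, 29) [397.4 208.2]
bar [-53.8   0.  196.2] [-33.4   0.   50.4]
[array([34. , -2.3, 30. ]), array([31.7,  0.3, 40. ])]
[array([53.4, 20.2, 30. ]), array([50.5, 22.1, 40. ])]
[array([ 53. , -30.4,  30. ]), array([ 50.1, -26.9,  40. ])]
side (50.6, 20.7, 29) [256.3 234.7]
side (30.7, -1.7, 32) [267.7 229.9]
side (50, -23, 29) [265.1 222.1]
side (30, 0, 45) [267.2 227.1]
side (20, 0, 45) [270.8 228.4]
```

All three nuts project as raised, at about z ≥ 40, so they're on the scoop near its lip with the bowl about level. Next I'll turn the open jaws 90° around the bar, grip it across its width, then tip the nose up.

```bash
python3 -m inch '[[[-0.12,0,0,0.5,0.9],[-0.12,0,0,1,0.9],[0,0,0,1,0.9],[0,0,0,1,0.9],[0,0,0,1,0.9],[0,0,0,1,0.9],[0,0,0,1,0.9],[0,0,0,1,0.9],[0,0,0,1,0.9],[0,0,0,1,0.9],[0,0,0,1,0.9],[0,0,0,1,0.9],[0,0,0,1,0.9],[0,0,0,1,0.6],[0,0,0,1,0.6],[0,0,0,1,0.6],[0,0,0,1,0.5],[0,0,0,1,0.5],[0,0,0,0.5,0.4]]]'; python3 bar.py | grep -v "top "; python3 -c "
from pp import *
s=arm.sense();print(can(s['tcp_pos']),np.degrees(s['eef_rot']),s['time_s'],s['contact_force'],s['gripper_width'])"
```

```text
time_s: 40.65
tcp_pos: [552.6, 3.6, 131.4]
eef_rot: [3.142, -0.0, -1.801]
contact_force: [-0.1, -0.2, 0.1]
gripper_width: 42.8
side area 99.5 ctr [207.  220.3] size [ 6.9 25.1] 22 topmost [210 208] bottom [205 233] left [205 216] right [213 214]
side area 186.5 ctr [293.9 213.8] size [ 6.4 42.8] 10 topmost [298 193] bottom [291 235] left [288 231] right [300 196]
side area 828.5 ctr [233.5 134.5] size [35. 29.] 90 topmost [229 117] bottom [233 152] left [219 126] right [248 147]
wrist area 433.5 ctr [168.  225.5] size [36. 87.] 0 topmost [150 182] bottom [150 269] left [150 182] right [186 258]
wrist area 2022.0 ctr [314.5 221.5] size [95. 29.] 90 topmost [314 174] bottom [300 269] left [300 262] right [329 269]
[-47.7   0.2 131.5] [ 180.    -0.  -102.9] 40.8 [-0.2  0.5 -0.3] 37.40653852243823
```

```bash
python3 -m inch '[[[0,0.06,0.1,0,0.4],[0,0,0.1,0,0.2],[0,0,0,0,0],[0,0,0,0,0],[0,0,0,0,0],[0,0,0,0,0],[0,0.09,0.04,0,0],[0,0.09,0.04,0,0],[0,0.09,0.045,0,0],[0,0.09,0.045,0,0],[0,0.09,0.05,0,0],[0,0.09,0.05,0,0],[0,0.09,0.05,0,0],[0,0.09,0.05,0,0],[0,0,0,0,0]]]'; python3 bar.py | grep -v "top "; python3 -c "
from pp import *
s=arm.sense();print(can(s['tcp_pos']),s['time_s'],s['contact_force'],s['gripper_width'])
h=cv2.cvtColor(cv2.imread('pics/bar_wrist.png'),cv2.COLOR_BGR2HSV)
for y in range(60,200,4): print(y,''.join(('#' if ((h[y,x,0]<20 or h[y,x,0]>172) and h[y,x,1]>25) else ('W' if h[y,x,2]>170 else ('k' if h[y,x,2]<70 else '.'))) for x in range(265,370,2)))"
```

```text
time_s: 42.3
tcp_pos: [516.1, 12.3, 106.8]
eef_rot: [-3.136, 0.0, -1.797]
contact_force: [-6.6, 0.6, 19.4]
gripper_width: 17.9
side area 61.5 ctr [296.9 228.9] size [ 4.7 16.6] 34 topmost [299 222] bottom [291 235] left [291 234] right [303 224]
side area 100.5 ctr [207.  220.4] size [ 7.  24.8] 23 topmost [209 209] bottom [205 233] left [205 216] right [213 215]
side area 828.5 ctr [233.5 134.5] size [35. 29.] 90 topmost [229 117] bottom [233 152] left [219 126] right [248 147]
wrist area 291.0 ctr [161.  218.5] size [22. 57.] 0 topmost [150 190] bottom [150 247] left [150 190] right [172 239]
wrist area 3060.5 ctr [318.  207.5] size [123.  34.] 90 topmost [309 146] bottom [301 269] left [301 259] right [335 269]
[-85.1   0.6 106.8] 42.45 [-8.   0.4 20.5] 17.455649085607885
60 .....................................................
64 .....................................................
68 ............##########...........######..............
72 ..........##############......############...........
76 .........#################...###############.........
80 .........#################
[... 1005 characters left out ...]
....
152 .......WWWWWWWWWWWWWWW###########....................
156 ......WWWWWWWWWWWWWWWW###########....................
160 ......WWWWWWWWWWWWWWWW###########....................
164 ......WWWWWWWWWWWWWWW############....................
168 ......WWWWWWWWWWWWWWW############....................
172 ......WWWWWWWWWWWWWWW############....................
176 ......WWWWWWWWWWWWWWW############....................
180 ......WWWWWWWWWWWWWWW############....................
184 ......WWWWWWWWWWWWWWW############....................
188 ........WWWWWWWWWWWWW#############...................
192 ........WWWWWWWWWWWWW#############...................
196 .......WWWWWWWWWWWWWW#############...................
```

Run:
```python
from pp import *
for q in((300,85),(336,85),(318,120)): print([can(onz(w,q,z)) for z in(40,50,60)])
print("bar",pl((301,223),0),pl((292.5,234),0),pl((291,235),0))
print("shoulder edge row",proj(w,T(30,0,100)),"end",proj(w,T(65,0,100)))
```

```text
[array([15.4, 14.6, 40. ]), array([14.6, 14.1, 50. ]), array([13.7, 13.5, 60. ])]
[array([ 15.3, -16. ,  40. ]), array([ 14.5, -15.5,  50. ]), array([ 13.6, -14.9,  60. ])]
[array([-13.4,  -0.6,  40. ]), array([-13.2,  -0.6,  50. ]), array([-13. ,  -0.6,  60. ])]
bar [-63.    0.  105.5] [-38.8   0.   53.2] [-34.5   0.   47.2]
shoulder edge row [316.8  52.1] end [316.6 -10.9]
```

The mask view shows three full nuts in the bowl, centred at about (14.6,±15) and (−13,0), against the back. The bar leans back 25°, so the bowl is about +15°. I'll tip a little more, then back out from under the shoulder and lift.

```bash
python3 -m inch '[[[0,0.07,0.04,0,0],[0,0.07,0.04,0,0],[0,0.07,0.04,0,0],[0,0.07,0.04,0,0],[0,0,-0.1,0,0],[0,0,-0.2,0,0],[0,0.1,-0.2,0,0],[0,0.15,-0.1,0,0],[0,0.15,-0.1,0,0],[0,0.1,-0.1,0,0],[0,0.05,-0.2,0,0],[0,0,-0.3,0,0],[0,0,-0.4,0,0],[0,0,-0.4,0,0],[0,0,-0.3,0,0],[0,0,-0.2,0,0],[0,0,-0.1,0,0]]]'; python3 bar.py | grep -v "top "; python3 -c "
from pp import *
s=arm.sense();print(can(s['tcp_pos']),s['tcp_pos'],s['joint_pos'],s['time_s'],s['contact_force'],s['gripper_width'])
h=cv2.cvtColor(cv2.imread('pics/bar_wrist.png'),cv2.COLOR_BGR2HSV)
for y in range(30,200,5): print(y,''.join(('#' if ((h[y,x,0]<20 or h[y,x,0]>172) and h[y,x,1]>25) else ('W' if h[y,x,2]>170 else ('k' if h[y,x,2]<70 else '.'))) for x in range(265,370,2)))"
```

```text
time_s: 44.15
tcp_pos: [474.5, 21.7, 231.4]
eef_rot: [-3.14, 0.0, -1.797]
contact_force: [-0.0, 0.9, -2.4]
gripper_width: 17.9
side area 96.5 ctr [207.1 220.5] size [ 6.6 24.9] 20 topmost [209 209] bottom [205 233] left [205 217] right [213 214]
side area 145.0 ctr [309.  194.5] size [ 5.7 32.1] 43 topmost [318 181] bottom [300 208] left [298 204] right [320 185]
side area 22.0 ctr [334.  168.5] size [3.5 9.8] 18 topmost [335 164] bottom [332 173] left [332 169] right [337 165]
side area 827.5 ctr [233.5 134.5] size [35. 29.] 90 topmost [229 117] bottom [233 152] left [219 126] right [248 147]
wrist area 3448.0 ctr [318. 201.] size [136.  34.] 90 topmost [310 133] bottom [301 269] left [301 257] right [335 269]
wrist area 436.0 ctr [180.6 129. ] size [ 56.4 136.2] 2 topmost [155  60] bottom [150 196] left [150 192] right [207 178]
[-128.4    0.5  229.7] [473.9  21.7 229.7] [-0.1 -0.2  1.8 -0.   1.6  1.7] 44.3 [ 0.1  0.4 -1.8] 17.563181713757015
30 .....WWW............................................W
35 .....WWWW...........................................W
40 .....WWWWW..............
[... 1116 characters left out ...]
....
140 .............WWWWWWWWW###########....................
145 ................WWWWW############....................
150 .................WWWW############....................
155 ...............WWWWWW############....................
160 ..............WWWWWW.############....................
165 .....................############....................
170 .....................############....................
175 ....................##############...................
180 .....................############....................
185 ....................##############WWW................
190 WWWWWWWWWWWWWWWWWW..##############.WW................
195 WWWW..WWWWWWWWWWW.W.##############..W................
```

All three nuts are lifted out with the nose well up. Now across to the board.

```bash
python3 -m inch '[[[-0.1,0.02,0,0,0],[-0.22,0.05,0,0,0],[-0.35,0.07,0,0,0],[-0.45,0.1,0,0,0],[-0.5,0.1,0,0,0],[-0.5,0.11,0,0,0],[-0.5,0.11,0,0,0],[-0.5,0.11,0,0,0],[-0.5,0.11,0.1,0,0],[-0.5,0.11,0.2,0,0],[-0.45,0.1,0.3,0,0],[-0.37,0.07,0.3,0,0],[-0.26,0.05,0.3,0,0],[-0.15,0.03,0.3,0,0],[-0.1,0.02,0.3,0,0],[0,0,0.2,0,0],[0,0,0.1,0,0],[0,0,0,0,0]]]'; python3 -c "
from pp import *
s=arm.sense();print(s['tcp_pos'],s['time_s'],s['contact_force'],s['gripper_width'])
a=eyes.snapshot('wrist');cv2.imwrite('pics/w30.png',a);h=cv2.cvtColor(a,cv2.COLOR_BGR2HSV)
for z in(8,):print('board ctr px',proj(w,[578,278,8]),[proj(w,[578+d*.9975-e*.07,278+e*.9975+d*.07,8]).round() for d,e in((90,90),(90,-90),(-90,-90),(-90,90))])
for y in range(30,160,5): print(y,''.join(('#' if ((h[y,x,0]<20 or h[y,x,0]>172) and h[y,x,1]>60) else ('W' if h[y,x,2]>170 else ('k' if h[y,x,2]<70 else '.'))) for x in range(200,440,3)))"
```

```text
time_s: 46.1
tcp_pos: [478.4, 299.4, 124.2]
eef_rot: [3.141, -0.001, -1.798]
contact_force: [-0.2, 1.4, -1.8]
gripper_width: 18.1
[478.4 299.4 124.2] 46.1 [-0.2  1.4 -1.8] 18.12818645274739
board ctr px [315.3  87.3] [array([197.,  20.]), array([381., -46.]), array([421., 147.]), array([262., 195.])]
30 WWWWWWWWWWWWWW.........WWWWWW...................................##............WW
35 WWWWWWWWWWWWWW...........WWWWW...................................#............WW
40 WWWWWWWWWWWWWW...........WWWW....................................#............WW
45 WW#WWWWWWWWWWW...........WWWW....................................##...........WW
50 WWWWWWWWWWWWWWW.........WW.WW.#######........###..................#...........WW
55 WWWWWWWWWWWWWW..........WWW.##########....#########...............##..........WW
60 WWWWWWWWWWWWWWW........WWW.############..###########...............#..........WW
65 WWWWWWWWWWWWWWW.........WW.##########################..............#..........WW
70 WWWWWW#WWWWWWWW..........W.##########################..............##.........W.
75 WWWWWW#WWWWWWWW............k###########
[... 697 characters left out ...]
WWWWWWWW.W##........
120 WWWWWWWWWWWWWWWWWWWWWWWWWW..........#####............WWWWWWWWWWWWWWWWWW#........
125 WWWWWWWWWWWWWWWWWWWWWWWWWW...........................WWWWWWWWWWWWWWWWWW##.......
130 WWWWWWWWWWWWWWWWWWWWWWWWWWWWW...............W........WWWWWWWWWWWWWWWWWWW#.......
135 WWWWWWWWWWWWWWWWWWWWWWWWWWWWWWWWWWWW.######WWWWWWWWWWWWWWWWWWWWWWWWWWWWW#.......
140 WWWWWWWWWWWWWWWWWWWWWWWWWWWWWWWWWWWW.######WWWWWWWWWWWWWWWWWWWWWWWWWWWWWW#......
145 WWWWWWWWWWWWWWWWWWWWWWWWWWWWWWWWWWWW#######WWWWWWWWWWWWWWWWWWWWWWWWWWWWWWWWW....
150 WWWWWWWWWWWWWWWWWWWWWWWWWWWWWWWWWWWW#######WWWWWWWWWWWWWWWWWWWWWWWWWW#WWWWWWWW..
155 WWWWWWWWWWWWWWWWWWWWWWWWWWWWWWWWWWWW#######.WWWWWWWWWWWWWWWWWWWWWWWWWWWWWWWWWWWW
```

```bash
python3 -m inch '[[[0,0,0.15,0,0],[0,0,0.2,0,0],[0,0,0.15,0,0],[0,0,0.1,0,0],[0,0,0.06,0,0],[0,0,0,0,0]]]'; python3 -m inch '[[[0,0,0.06,0,0],[0,0,0.06,0,0],[0,0,0,0,0]]]'
```

```text
time_s: 46.75
tcp_pos: [478.3, 300.1, 91.4]
eef_rot: [3.141, -0.001, -1.797]
contact_force: [-0.0, 0.3, -1.8]
gripper_width: 17.8
time_s: 47.05
tcp_pos: [478.5, 300.2, 85.6]
eef_rot: [3.141, -0.0, -1.797]
contact_force: [0.1, -0.1, -2.0]
gripper_width: 18.0
```

```bash
python3 -c "
from h import *
s=arm.sense();print(s['contact_force'])
cs=cal('side');a=eyes.snapshot('side');h=cv2.cvtColor(a,cv2.COLOR_BGR2HSV)
print('px at tcp',proj(cs,s['tcp_pos']),'board',proj(cs,[542,286,8]))"
```

```text
[ 0.06623188 -0.05941926 -2.03310072]
px at tcp [297.77543034 356.72339778] board [269.92395716 359.64102939]
```

```bash
python3 -m inch '[[[0,0,0.05,0,0],[0,0,0.05,0,0],[0,0,0,0,0]]]'; python3 -m inch '[[[0,0,0.05,0,0],[0,0,0,0,0]]]'; python3 -m inch '[[[0,0,0.05,0,0],[0,0,0,0,0]]]'
```

```text
time_s: 47.4
tcp_pos: [478.4, 300.2, 80.5]
eef_rot: [3.141, -0.0, -1.797]
contact_force: [0.8, -0.5, -2.0]
gripper_width: 18.1
time_s: 47.6
tcp_pos: [478.8, 300.6, 79.9]
eef_rot: [-3.141, 0.0, -1.797]
contact_force: [-5.7, -1.6, 7.6]
gripper_width: 17.7
time_s: 47.8
tcp_pos: [478.8, 301.3, 79.5]
eef_rot: [-3.141, 0.002, -1.797]
contact_force: [-13.9, -2.5, 22.2]
gripper_width: 17.6
```

```bash
python3 -m inch '[[[0,-0.08,-0.04,0,0],[0,-0.08,-0.04,0,0],[0,-0.08,-0.04,0,0],[0,-0.08,-0.04,0,0],[0,-0.08,-0.03,0,0],[0,-0.08,-0.03,0,0],[0,0,0,0,0]]]'; python3 -c "
from h import *
s=arm.sense();print(s['tcp_pos'],s['contact_force'],s['time_s'],tilt('w31'))
h=cv2.cvtColor(cv2.imread('pics/w31.png'),cv2.COLOR_BGR2HSV)
for y in range(30,180,6): print(y,''.join(('#' if ((h[y,x,0]<20 or h[y,x,0]>172) and h[y,x,1]>60) else ('W' if h[y,x,2]>170 else ('k' if h[y,x,2]<70 else '.'))) for x in range(200,440,3)))"
```

```text
time_s: 48.5
tcp_pos: [502.7, 294.7, 87.2]
eef_rot: [-3.141, 0.0, -1.798]
contact_force: [0.6, 0.1, -2.0]
gripper_width: 17.9
[502.74230438 294.71496325  87.15753097] [ 0.55942479  0.10161482 -2.04782551] 48.5 (np.int32(134), np.float64(-5.333333333333334), [301, 134, 35, 128, 3315])
30 W.WW..#############WWWWWWWWWWW....................................##.WWW........
36 W############.......WWWWWWWWWW....................................##.WW.........
42 #######WWW..........WWWWWWWWWW.....................................#............
48 ##WWWWWWWW................WWW..#####...............................##...........
54 WWWWWWWWWW...............WW..#########......######..................#...........
60 WWWWWWWWWW...........W...W.############...##########................##..........
66 WWWWWWWWWWW..........WWWWW.#############.############................#..........
72 #WWWWWWWWWW..........WWWWW.##########################................##.........
78 #WWWWWWWWWW...........WWW...###########..###########k................##.........
84 .WWWWWWWWWW...........WWW.....########...k#########k....
[... 597 characters left out ...]
WWWWWWW......#......
132 WWWWWWW#WWWWWW..WWWWWWWWWWWWW..............WW.W...........WWWWWWWWWWW....##.....
138 WWWWWWW.WWWWWWWWWWWWWWWWWWWWWWWWWWW.#######........WWWWWWWWWWWWWWWWWWWW...#.....
144 WWWWWWWWWWWWWWWWWWWWWWWWWWWWWWWWWWW.#######.WWW....WWWWWWWWWWWWWWWWWWWWW..##....
150 WWWWWWWWWWWWWWWWWWWWWWWWWWWWWWWWWWWW#######.WWWWWWWWWWWWWWWWWWWWWWWWWWWWWW.#....
156 WWWWWWWWWWWWWWWWWWWWWWWWWWWWWWWWWWWW#######.WWWWWWWWWWWWWWWWWWWWWWWWWWWWWWW#....
162 WWWWWWWWWWW#WWWWWWWWWWWWWWWWWWWWWWWW########WWWWWWWWWWWWWWWWWWWWWWWWWWWWWWWW#...
168 WWWWWWWWWWW.WWWWWWWWWWWWWWWWWWWWWWWW########WWWWWWWWWWWWWWWWWWWWWWWWWWWWWWWWWWW.
174 WWWWWWWWWWWWWWWWWWWWWWWWWWWWWWWWWWWW########WWWWWWWWWWWWWWWWWWWWWWWWWWWWWWWWW#WW
```

The scoop slid rather than pivoting, still nose-up by about 13° with all three nuts. I'll go back to the planned spot, set its back edge lightly on the board and release, so it only rocks down a few millimetres onto its foot.

```bash
python3 -m inch '[[[0,0.1,0,0,0],[0,0.16,0,0,0],[0,0.14,0,0,0],[0,0.08,0.06,0,0],[0,0,0.06,0,0],[0,0,0.03,0,0],[0,0,0,0,0]]]'
```

```text
time_s: 49.25
tcp_pos: [478.4, 300.6, 80.2]
eef_rot: [3.141, 0.0, -1.797]
contact_force: [-1.0, 0.8, 0.0]
gripper_width: 17.7
```

```bash
python3 -m inch '[[[0,0,0.01,0,0.22],[0,0,0,0,0.25],[0,0,0,0,0.3],[0,0,0,0,0.4],[0,0,0,0,0.5],[0,0,0,0,0.6]]]'; python3 -c "
from h import *
np.set_printoptions(precision=1,suppress=True)
s=arm.sense();print(s['tcp_pos'],s['contact_force'],s['time_s'],tilt('w32'))
h=cv2.cvtColor(cv2.imread('pics/w32.png'),cv2.COLOR_BGR2HSV)
for y in range(20,200,6): print(y,''.join(('#' if ((h[y,x,0]<20 or h[y,x,0]>172) and h[y,x,1]>60) else ('W' if h[y,x,2]>170 else ('k' if h[y,x,2]<70 else '.'))) for x in range(230,410,3)))"
```

```text
time_s: 49.85
tcp_pos: [478.7, 300.3, 79.0]
eef_rot: [-3.142, -0.0, -1.798]
contact_force: [0.1, -0.2, 0.0]
gripper_width: 47.6
[478.7 300.3  79. ] [ 0.1 -0.2  0. ] 49.85 (np.int32(129), np.float64(-7.897435897435898), [299, 129, 38, 133, 3809])
20 WWWWWWWWWWWWWWWWWWWW.....................................WWW
26 WWWWWWWWWWWWWWWWWWWW......................................WW
32 .WWW.WWWWWWWWWWWWWWW........................................
38 .........WWWWWWWWWWW........................................
44 ..........WWWWW.WWW.######..................................
50 ...............WW.##########......#####.....................
56 .................############...#########...................
62 .................############..###########..................
68 ..........WWWW...k###########.############..................
74 ...........WWWW...k#########k.k###########..................
80 ..........WWWWW.....#######....##########...................
86 ...........WWWW.........###############.....................
92 ...........WWWW........###########..........................
98 ...................
[... 381 characters left out ...]
WWWWWW..........#######WWWWWWWWW............WWWWWW
140 #WWWWWWWWWWWWWWWWWW.....WW#######.WWWWWWWW.....WWWWWWWWWWWWW
146 WWWWWWWWWWWWWWWWWWWW....WW#######.WWWWWWWW....WWWWWWWWWWWWWW
152 WWWWWWWWWWWWWWWWWWWW....WW########WWWWWWW....WWWWWWWWWWWWWWW
158 WWWWWWWWWWWWWWWWWWWWWWWWWW########WWWWWWWWWWWWWWWWWWWWW#WWWW
164 WWWWWWWWWWWWWWWWWWWWWWWWW.########WWWWWWWWWWWWWWWWWWWWW##WWW
170 WWWWWWWWWWWWWWWWWWWWWWWWW.########WWWWWWWWWWWWWWW#WWWWWWWWWW
176 WWWWWWWWWWWWWWWWWWWWWWWWW##########WWWWWWWW#WWWWWWWWWWWWWWWW
182 WWWWWWWWWWWWWWWWWWWWWWWWW##########W#WWWWWWWWWWWWWWWWWWWWWWW
188 WWWWWW#WWWWWWWWWWWWW##WW##########.WWWWWWWWWWWWWWWWWWWWWWWWW
194 WWWWWWW#WWWWWW######WWW############WWWWWWWWWWWWWWWWWWWWWWWWW
```

```bash
cat > fin.py <<'E'
from h import *
np.set_printoptions(precision=1,suppress=True)
c=cal("side")
a=eyes.snapshot("side");cv2.imwrite("pics/sf.png",a);h=cv2.cvtColor(a,cv2.COLOR_BGR2HSV)
m=((h[...,0]>5)&(h[...,0]<20)&(h[...,1]>75)&(h[...,2]>60)).astype(np.uint8);k=np.zeros_like(m);k[250:395,180:380]=m[250:395,180:380]
for q in cv2.findContours(k,0,2)[0]:
    if cv2.contourArea(q)>25:
        b=q[:,0,:];r=cv2.minAreaRect(q);print("blob",cv2.contourArea(q),r,"top",b[b[:,1].argmin()],"bot",b[b[:,1].argmax()],"L",b[b[:,0].argmin()],"R",b[b[:,0].argmax()])
u=np.array([.975,-.222,0]);v=np.array([.222,.975,0]);o=np.array([542,286,8.])
for ph in(-15,-10,-5,0):
    p=np.radians(ph);R_=lambda x,z:o+u*(x*np.cos(p)+z*np.sin(p))+np.array([0,0,z*np.cos(p)-x*np.sin(p)])
    # rel back edge: bar s: (-88+.342*(135-s)+37, 124-.94*(135-s)+8.5)
    P=lambda s:R_(-51+.342*(135-s),132.5-.94*(135-s))
    print(ph,"bar s40",proj(c,P(40)),"s165",proj(c,P(165)),"lip",proj(c,R_(76,13)))
E
python3 fin.py; python3 -c "
from h import *
s=arm.sense();print(s['time_s'])"
```

```text
blob 26.0 ((290.90386962890625, 388.48077392578125), (3.53009033203125, 11.570852279663086), 11.309932708740234) top [293 383] bot [289 394] L [289 389] R [293 383]
blob 188.5 ((211.9096221923828, 351.8751220703125), (22.215181350708008, 84.91349792480469), 2.759107828140259) top [223 310] bot [204 394] L [199 389] R [225 311]
-15 bar s40 [281.6 358. ] s165 [315.3 350.4] lip [237.4 339. ]
-10 bar s40 [280.  356.8] s165 [308.4 345.4] lip [236.7 339.9]
-5 bar s40 [278.2 355.6] s165 [301.2 340.5] lip [236.4 340.9]
0 bar s40 [276.5 354.4] s165 [293.6 335.8] lip [236.2 342. ]
49.95
```

```bash
python3 -m inch '[[[0,0,-0.1,0,0.8],[0,0,-0.2,0,0.8],[0,0,-0.3,0,0.8],[0,0,-0.4,0,0.8],[0,0,-0.5,0,0.8],[0,0,-0.5,0,0.8],[0,0,-0.5,0,0.8],[0,0.3,-0.5,0,0.8],[0,0.3,-0.3,0,0.8],[0,0.3,0,0,0.8]]]'; python3 fin.py | grep -v "204 394"; python3 -c "
from h import *
np.set_printoptions(precision=1,suppress=True)
s=arm.sense();w=cal('wrist');print(s['time_s'],s['tcp_pos'])
a=eyes.snapshot('wrist');cv2.imwrite('pics/w33.png',a);h=cv2.cvtColor(a,cv2.COLOR_BGR2HSV)
for y in range(20,262,6): print(y,''.join(('#' if ((h[y,x,0]<20 or h[y,x,0]>172) and h[y,x,1]>60) else ('W' if h[y,x,2]>170 else ('k' if h[y,x,2]<70 else '.'))) for x in range(190,440,3)))"
```

```text
time_s: 50.95
tcp_pos: [435.9, 311.4, 248.6]
eef_rot: [-3.137, 0.005, -1.798]
contact_force: [0.3, -0.4, 0.6]
gripper_width: 74.4
blob 109.0 ((294.16217041015625, 368.52703857421875), (3.7811765670776367, 51.95008087158203), 9.462322235107422) top [297 343] bot [289 394] L [289 388] R [299 348]
blob 105.0 ((258.38800048828125, 349.8840637207031), (12.396126747131348, 18.594188690185547), 34.695152282714844) top [259 339] bot [258 358] L [248 354] R [264 351]
blob 160.5 ((277.7342529296875, 348.3246765136719), (6.438114166259766, 30.35858726501465), 42.87890625) top [284 337] bot [270 361] L [267 358] R [290 339]
-15 bar s40 [281.6 358. ] s165 [315.3 350.4] lip [237.4 339. ]
-10 bar s40 [280.  356.8] s165 [308.4 345.4] lip [236.7 339.9]
-5 bar s40 [278.2 355.6] s165 [301.2 340.5] lip [236.4 340.9]
0 bar s40 [276.5 354.4] s165 [293.6 335.8] lip [236.2 342. ]
51.0 [433.4 311.8 246.7]
20 WWWWWWWWWWWWW..W#WWWWWWWWWW...................................#.............WWWWWWWW
26 WWWWWWWWWWWWWWWW#WWWWWWWWWW....................................#...........WWWWWW.WW
32 WWWWW..WWWWWWWWW.#WWWWWWWWW
[... 2728 characters left out ...]
k.WWWWWWWWWWWWWWWWWWWWWWWWWWWWWWWWWWWWWWWWWWWWWWWWWWWWWWWWWWWWWWWWWWWWWWWWWWW
224 ##kkkk.WWWWWWWWWWWWWW...WWWWWWWWWWWWWWWWWWWWWWWWWWWWWWWWWWWWWWWWWWWWWWWWWWWWWWWWWWWW
230 kkk.....................WWWWWWWWWWWWWWWWWWWWWWWWWWWWWWWWWWWWWWWWW..WWWWWWWWWWWWWWWWW
236 .....WWW.WW.............WWWWWWWWWWWWWWWWWWWWWWWWWWWWWWWWWWWWWWW.k.......WWWWWWWWWWWW
242 .....................kk.WWWWWWWWWWWWWWWWWWWWWWWWWWWWWWWWWWWWWWW.kk........WWWWWWWWWW
248 ........WW..........kkk.WWWWWWWWWWWWWWWWWWWWWWWWWWWWWWWWWWWWWWW.kkk.........WWWWWWWW
254 ..................kkkkk.WWWWWWWWWWWWWWWWWWWWWWWWWWWWWWWWWWWWWWW.kkkk..........WWWWWW
260 .................kkkkk..WWWWWWWWWWWWWWWWWWWWWWWWWWWWWWWWWWWWWWW.kkkkk...........WWWW
```

```bash
python3 -c "
from h import *
np.set_printoptions(precision=1,suppress=True)
w,c=cal('wrist'),cal('side')
t,e=tri(w,(328,141),c,(288,338.5));print('bar top',t,e)
u=np.array([.975,-.222]);print('bowl mid from top',t[:2]+98.3*u)
for q in((310,47),(338,47),(330,67)):print('nut',onz(w,q,32)[:2])
K=onz(w,(384,60),8);print('right edge pts',onz(w,(381,40),8),onz(w,(394,86),8))
"
```

```text
bar top [487.2 293.3 149.4] 15.307051982578104
bowl mid from top [583.1 271.5]
nut [589.5 285.1]
nut [581.5 250.4]
nut [560.9 265.3]
right edge pts [581.1 190.2   8. ] [520.1 182.1   8. ]
```

```bash
python3 -m inch '[[[0,0,0,0,0.8],[0,0,0,0,0.8],[0,0,0,0,0.8]]]'; python3 fin.py | grep blob; python3 -c "
from h import *
print(arm.finish_job())"
```

```text
time_s: 51.35
tcp_pos: [434.8, 310.0, 242.9]
eef_rot: [3.14, -0.001, -1.798]
contact_force: [-0.3, -1.1, -0.0]
gripper_width: 74.7
blob 110.5 ((294.0263671875, 369.0042724609375), (3.788350820541382, 50.955989837646484), 9.211027145385742) top [297 344] bot [289 394] L [289 389] R [299 349]
blob 80.5 ((257.3200378417969, 351.7400207519531), (12.20000171661377, 19.200000762939453), 36.869895935058594) top [258 341] bot [260 358] L [247 356] R [264 351]
blob 152.0 ((277.0027770996094, 349.0740051269531), (6.490456581115723, 28.264892578125), 42.87889862060547) top [283 338] bot [270 361] L [267 358] R [288 342]
blob 177.5 ((211.9324951171875, 351.4003601074219), (22.215181350708008, 85.86420440673828), 2.759107828140259) top [224 309] bot [204 394] L [199 389] R [225 311]
the job is handed in; nothing more can be done
None
```

The scoop is standing on the paper-topped board with all three chestnuts in it, and I handed the job in at 51.4 s with the gripper open and clear of it.

**How it went:**
- I gripped the aluminium scoop by its handle and tilted it against the canister's outer wall.
- The first drive jammed: the lip pinned on the floor, and the handle pivoted and slipped out of the fingers. The scoop came to rest standing inside the canister.
- I regripped it there with the jaws turned 90° and drove the lip under the chestnuts at the low end.
- With the jaws open it rocked back level. I regripped it across the handle, tipped the nose up, backed out from under the shoulder and lifted.
- The set-down attempt to pivot it level slid instead, so I let it rock a few millimetres down onto its foot.

**Last checks:**
- **Standing:** the handle's angle in the side view (42.9°, against 42.6° predicted) matches the scoop standing upright.
- **Chestnuts:** the last wrist picture, after release, showed three in the bowl.
- **Contact and force:** nothing was touching the gripper. The highest wrist force I read was about 43 N, during the jam.
- **Position:** the bowl is about 10 mm from my estimate of the board's centre. The two camera rays behind that figure missed each other by 15 mm, so it is rough.
- **How checked:** after 12 viewed pictures the rest was done with colour masks, including the final checks.

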